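# Pack the finger inserts from the deep stock block

## Task

Use the sprung tongs to lift every finger insert out of the deep pockets of the wooden stock block and put it in the open black steel box; handle the inserts only with the tongs, never with the gripper's fingers. Stand the tongs back upright in the slot of their stand, and swing the box's lid fully shut so that its lip drops over the front rim. Leave the wax pot and the glue bottle where they are.

Things in the scene. Friction and masses are not known exactly. Their poses are not given: they have to be found in the camera images.
- insert_box_lid (a joint): Lid of the black steel box: 0 = shut, grows as it opens, up to 1.745 rad (upright and a little beyond). It swings up and away about a line along the box's y through point box_hinge. The hinge is stiff (0.09 N m friction): the lid stays wherever it is left, so it must be pushed all the way down; about 1 N at its free edge moves it.
- lid_edge (a point): Middle of the lid's free edge, on the lid's outer face (the top when shut), 90 mm from the hinge line. The lid is a 3 mm plate, 168 mm along y; at this edge a lip 12 mm deep and 2 mm thick is turned in. As the lid shuts the lip drops down outside the front rim of the box.
- insert_box: Flat black steel box, 96 x 168 x 46 mm shut, about 0.7 kg, standing loose on the desk, lid open. Origin: centre of its underside; x points from the front rim to the hinge, y along its length, z up.
- box_floor (a point): Centre of the box's inner floor, 3 mm above its underside, axes as the box's. Inside it is clear from x -39 to +40 mm and y -79 to +80 mm; its walls reach 39 mm above this floor.
- box_hinge (a point): Middle of the lid's hinge line, 46 mm behind the box's centre (+x) and 43 mm above its underside; axes as the box's.
- stock_block: Fixed wooden stock block, 110 (x) x 120 (y) x 68 mm, on a plinth 122 x 132 x 5 mm, with six deep pockets: two rows (x -26, +26 mm) of three (y -38, 0, +38 mm). A pocket is 46 mm along x, 32 mm along y, 62 mm deep (floor 6 mm above the desk); walls 6 mm thick. Origin: centre of its underside; axes along its sides.
- tongs_stand: Fixed dark wooden stand with one slot for the tongs, 50 (x) x 92 (y) x 56 mm on a dark steel base plate 62 x 104 x 4 mm. The slot is central, 18 mm along x by 60 mm along y, 50 mm deep (floor 6 mm above the desk), mouth chamfered 4 mm. Origin: centre of its underside.
- tongs_grip (a point): Grip of the sprung tongs (tweezer-like, 143 mm long, 0.12 kg, standing upright in the stand, tips down): the point midway between two black ribbed rubber pads, 94 mm above the tips. z points up along the tongs; the arms lie to +y and -y, so they are squeezed along y. Each pad is 16 mm wide (x) and 44 mm tall (72 to 116 mm above the tips); the tongs end 49 mm above this point.
- tongs_hinge (a point): Midway between the hinges of the two arms, 40 mm above tongs_grip; same axes. Each arm turns about its hinge and springs open. Untouched, the tongs measure 46 mm over the pads; then about 4 N at each pad squeezes them to 43 mm, 9 N to 39.6 mm. A grip of 20 to 30 N holds an insert firmly.
- tongs_tips (a point): Midway between the tips, at their lower ends; same axes as tongs_grip. Blades 3 mm thick, 14 mm wide. Gap between the tips inside (add 6 mm for outside): 44 mm untouched; 35 mm when squeezed to 43 mm over the pads; 32 mm at 42 mm; 24 mm, on an insert, with parallel blades, at 39.6 mm.
- white_centre (a point): Centre, half-way up, of the white finger insert: white vinyl cylinder with a small hole, 24 mm diameter, 26 mm tall, 18 g, standing upright on the floor of one of the block's pockets, near its middle (None if it is absent in this run).
- green_centre (a point): Centre, half-way up, of the green finger insert: green vinyl cylinder with a small hole, 24 mm diameter, 36 mm tall, 18 g, standing upright on the floor of one of the block's pockets, near its middle (None if it is absent in this run).
- yellow_centre (a point): Centre, half-way up, of the yellow finger insert: yellow vinyl cylinder with a small hole, 24 mm diameter, 30 mm tall, 18 g, standing upright on the floor of one of the block's pockets, near its middle (None if it is absent in this run).
- orange_centre (a point): Centre, half-way up, of the orange finger insert: orange vinyl cylinder with a small hole, 24 mm diameter, 24 mm tall, 18 g, standing upright on the floor of one of the block's pockets, near its middle (None if it is absent in this run).
- pink_centre (a point): Centre, half-way up, of the pink finger insert: pink vinyl cylinder with a small hole, 24 mm diameter, 34 mm tall, 18 g, standing upright on the floor of one of the block's pockets, near its middle (None if it is absent in this run).
- purple_centre (a point): Centre, half-way up, of the purple finger insert: purple vinyl cylinder with a small hole, 24 mm diameter, 30 mm tall, 18 g, standing upright on the floor of one of the block's pockets, near its middle (None if it is absent in this run).
- wax_pot: Bystander: round grey pot, 66 mm across, 30 mm tall, on the desk beyond the box. Origin: centre of its underside.
- glue_dropper: Bystander: small brown dropper bottle, 33 mm across, 102 mm tall, left of the block. Origin: centre of its underside.
There are look-alikes about, which are no part of the job. Of the things that look like the part that bears tongs_grip, the larger one is meant.

How it is judged:
On the way:
1. every insert lies inside the steel box, let go by the tongs (x of white_centre in the frame of box_floor between -0.04 and 0.042 m and y of white_centre in the frame of box_floor between -0.08 and 0.08 m and z of white_centre in the frame of box_floor between 0.004 and 0.03 m and x of green_centre in the frame of box_floor between -0.04 and 0.042 m and y of green_centre in the frame of box_floor between -0.08 and 0.08 m and z of green_centre in the frame of box_floor between 0.004 and 0.03 m and x of yellow_centre in the frame of box_floor between -0.04 and 0.042 m and y of yellow_centre in the frame of box_floor between -0.08 and 0.08 m and z of yellow_centre in the frame of box_floor between 0.004 and 0.03 m and x of orange_centre in the frame of box_floor between -0.04 and 0.042 m and y of orange_centre in the frame of box_floor between -0.08 and 0.08 m and z of orange_centre in the frame of box_floor between 0.004 and 0.03 m and x of pink_centre in the frame of box_floor between -0.04 and 0.042 m and y of pink_centre in the frame of box_floor between -0.08 and 0.08 m and z of pink_centre in the frame of box_floor between 0.004 and 0.03 m and x of purple_centre in the frame of box_floor between -0.04 and 0.042 m and y of purple_centre in the frame of box_floor between -0.08 and 0.08 m and z of purple_centre in the frame of box_floor between 0.004 and 0.03 m and linear speed of each of insert_white, insert_green, insert_yellow, insert_orange, insert_pink, insert_purple below 0.02 m/s and contact force between tongs and insert_white below 0.1 N and contact force between tongs and insert_green below 0.1 N and contact force between tongs and insert_yellow below 0.1 N and contact force between tongs and insert_orange below 0.1 N and contact force between tongs and insert_pink below 0.1 N and contact force between tongs and insert_purple below 0.1 N), for 0.2 s.
At the end, for the whole second after the job is handed in: Every insert present lies inside the box, centre 4 to 30 mm above its floor; lid shut to within 0.05 rad; box level and at rest; tongs upright (0.2 rad) in the stand's slot, tips within 15 mm of its middle and 12 mm of the desk (x of white_centre in the frame of box_floor between -0.04 and 0.042 m and y of white_centre in the frame of box_floor between -0.08 and 0.08 m and z of white_centre in the frame of box_floor between 0.004 and 0.03 m and x of green_centre in the frame of box_floor between -0.04 and 0.042 m and y of green_centre in the frame of box_floor between -0.08 and 0.08 m and z of green_centre in the frame of box_floor between 0.004 and 0.03 m and x of yellow_centre in the frame of box_floor between -0.04 and 0.042 m and y of yellow_centre in the frame of box_floor between -0.08 and 0.08 m and z of yellow_centre in the frame of box_floor between 0.004 and 0.03 m and x of orange_centre in the frame of box_floor between -0.04 and 0.042 m and y of orange_centre in the frame of box_floor between -0.08 and 0.08 m and z of orange_centre in the frame of box_floor between 0.004 and 0.03 m and x of pink_centre in the frame of box_floor between -0.04 and 0.042 m and y of pink_centre in the frame of box_floor between -0.08 and 0.08 m and z of pink_centre in the frame of box_floor between 0.004 and 0.03 m and x of purple_centre in the frame of box_floor between -0.04 and 0.042 m and y of purple_centre in the frame of box_floor between -0.08 and 0.08 m and z of purple_centre in the frame of box_floor between 0.004 and 0.03 m and z of tongs_tips in the frame of tongs_stand between 0 and 0.012 m and horizontal distance between tongs_tips and tongs_stand below 0.015 m and angle between tongs_grip's own z axis and vertical below 0.2 rad and value of joint insert_box_lid below 0.05 rad and angle between insert_box's own z axis and vertical below 0.05 rad and linear speed of insert_box below 0.02 m/s); the robot touches nothing.
It fails at once if an insert was touched with the gripper's fingers (contact force between the fingers and insert_white above 0.5 N or contact force between the fingers and insert_green above 0.5 N or contact force between the fingers and insert_yellow above 0.5 N or contact force between the fingers and insert_orange above 0.5 N or contact force between the fingers and insert_pink above 0.5 N or contact force between the fingers and insert_purple above 0.5 N).
It fails at once if the wax pot or the glue bottle was disturbed (distance of any of wax_pot, glue_dropper from where it was at the start of the episode above 0.03 m).
Of insert_white, insert_green, insert_yellow, insert_orange, insert_pink, insert_purple only 3 to 5 are there at a start; the rules pass over those that are not, and their reading is None.
At some moment in a run one of insert_box may be knocked a few centimetres aside while the robot is not near it.
It also fails if it takes over 210 s, if anything falls off the work surface, if the arm or the gripper's body presses on something with over 40 N, if the wrist force passes 120 N, or if a joint passes its speed limit or range.

## Robot

A 7-joint arm with a two-finger parallel gripper is mounted at the origin on the work surface; the furniture and walls round the work are solid. World frame = base frame: x ahead of the robot, y to its left, z up, the work surface at z = 0. Lengths are in m, angles in rad, forces in N, time in s.
With the tool pointing down it reaches from about 0.425 to 0.875 m from the base axis. Payload 9.9 kg.
Tool frame: the origin (TCP) lies midway between the tips of the shut fingers; the grasp point (between the pads) lies 19 mm behind it; z points along the fingers, y is the direction in which the jaws open and shut (so a half turn about z gives the same grasp; the last joint's range is limited). The gripper opens to 85 mm and grips with 20 to 120 N. Pads are 22 mm wide; open, the fingers measure 114 mm over their backs; the gripper's body (76 mm by 85 mm) begins 54 mm behind the grasp point. The pads swing forward as they close: fully open they stand 13 mm farther back than shut.
Start: joints at [-0.084, 0.576, 0.025, 1.437, -0.015, 1.129, -0.057], TCP at [0.675, 0, 0.231] pointing down, gripper open.
Joint ranges: [-2.76, 2.76], [-0.34, 2.15], [-1.52, 1.57], [0.19, 2.46], [-1.09, 4.23], [0.17, 1.99], [-2.82, 2.82]. Speed limits (rad/s): [2.22, 2.22, 3.01, 3.01, 3.14, 3.14, 3.14].

## Interface

Orientations are given as [roll, pitch, yaw] about the fixed x, y, z axes, in that order (R = Rz(yaw) Ry(pitch) Rx(roll)).
In Python, from cell import status, vision, finish_job gives the robot as it stands.
- The arm moves only by the tool apply_moves, never from a script. Its arguments are lists of equal length, an entry for each row: "delta_pos": the shift along the world's x, y, z in cm, a list of three; "twist": the turn about the world's z in degrees; "jaw": the closure, from 0 (fully open) to 1 (shut). A call has 1 to 12 rows; each row is the pose to reach, as a shift and turn from the pose commanded when the call began; what a row does not reach only later rows make up. A row lasts 1/8 s, in which the tool goes at most 62.5 mm and 10.7 degrees, less where a joint would pass 70% of its speed; a pose out of reach is approached as far as the arm can. A call with a gripper value outside its range is refused whole. The fingers move at their own pace and stop on an object; "force" is the grip in N (left out, the last holds). Time passes only in rows, so rows that repeat a pose let the fingers close. It gives the time, the measured TCP pose, the force and the opening at its end, in the units of the state.
- status.observe(): the state, without advancing time (a new reading comes with each control period).
- vision.camera(name): name is "scene" or "side" or "wrist"; returns the picture (420x560x3 uint8, red, green, blue); there is no depth.
- vision.calibration(name): a dict with "camera_matrix" (3x3 intrinsics, pixels), "R" (3x3) and "t" (3): a world point X has camera coordinates R X + t; the wrist camera has in their place "mount" (4x4, takes a point from camera to tool coordinates, whose origin is the TCP and whose axes are the flange's). Camera axes: x right, y down, z forward; pixel columns grow to the right and rows downward; lengths in m; the calibration is good to about 2 mm. The wrist camera is an equidistant fisheye: a pixel r from the principal point sees the ray r / f radians off the axis. A picture is of the moment at which its call begins: read the wrist's pose just before it. calibration takes no time and is no camera call.
- finish_job(): hands the job in, once; it reports no verdict.
The state is a dict: "time_s": time; "q": joint angles; "qd": joint speeds; "tau": joint torques, N m; "position": TCP position; "eef_rot": TCP orientation; "ft_force": force on the tool from outside, world axes, zero at the start; "moment": the same for the moment, N m; "gripper_width": finger opening in m.
Only numpy, scipy, OpenCV 4.12 (cv2) and the standard library are available. Lean on these libraries where they do the work, as an engineer would, in place of code of your own. Each camera call takes 0.05 s, during which the arm holds its last target.

## Working session

There is one attempt and no reset: what is moved stays moved. The work goes in short steps, Python scripts to look and compute and a tool call to move; the robot and the scene stay as the last step left them, time stands still between calls to the robot, and variables do not carry over. Pictures are saved under pics/ and viewed, and the job is handed in when it is done.

Besides the shell and the picture viewer there is one more tool, called after "Emit:" as name(argument=value, ...), one argument or row to a line, values as JSON. apply_moves: Moves the arm, as the interface text tells. Its arguments: {"type":"object","properties":{"delta_pos":{"type":"array","items":{"type":"array","items":{"type":"number"}}},"twist":{"type":"array","items":{"type":"number"}},"jaw":{"type":"array","items":{"type":"number"}},"force":{"type":"number"}},"required":["delta_pos","twist","jaw"]}

```bash
ls; mkdir -p pics; python3 - <<'E'
from cell import status, vision
import cv2
s=status.observe(); print(s)
for n in ["scene","side","wrist"]:
    c=vision.calibration(n); print(n,c)
    cv2.imwrite(f"pics/{n}0.png",cv2.cvtColor(vision.camera(n),cv2.COLOR_RGB2BGR))
E
```

```text
pics
{'time_s': 0.0, 'q': array([-0.08380343,  0.57652539,  0.02478859,  1.43792896, -0.01499534,
        1.12902029, -0.05651474]), 'qd': array([ 0.00118815, -0.00055832,  0.00132943, -0.00084744, -0.00020675,
        0.00026014, -0.00047376]), 'tau': array([ 1.10782021e-03, -7.65753937e+01,  2.25157209e+00, -2.85965914e+01,
        1.54639565e-02,  1.25475466e-02,  7.09064329e-05]), 'position': array([6.74527473e-01, 3.76412749e-05, 2.30438549e-01]), 'eef_rot': array([-3.13989530e+00,  6.29227453e-05,  1.57086742e+00]), 'ft_force': array([-0.4361906 , -0.00337852, -0.86638656]), 'moment': array([ 0.01397326,  0.00386015, -0.02244249]), 'gripper_width': 0.0853144116646283}
scene {'camera_matrix': array([[512.64643035,   0.        , 282.92125075],
       [  0.        , 512.64643035, 206.64509282],
       [  0.        ,   0.        ,   1.        ]]), 'R': array([[ 0.84625725,  0.53267188, -0.01045639],
       [ 0.41881454, -0.67724647, -0.60492281],
       [-0.32930692,  0.50754102, -0.79621546]]), 't': array([-0.58221047, -0.03345938,  1.01207064])}
side {'camera_matrix': array([[492
[... 213 characters left out ...]
   [-2.43006598e-01, -4.27162638e-01, -8.70907500e-01],
       [ 4.31212725e-01,  7.56660799e-01, -4.91446865e-01]]), 't': array([-0.38131396,  0.34018892,  0.63099224])}
wrist {'camera_matrix': array([[325.1922621 ,   0.        , 277.11870582],
       [  0.        , 325.1922621 , 214.89152726],
       [  0.        ,   0.        ,   1.        ]]), 'mount': array([[-4.17347014e-04, -9.52375645e-01, -3.04926969e-01,
         7.79551709e-02],
       [ 9.99999777e-01, -5.56265888e-04,  3.68701933e-04,
        -4.73852568e-04],
       [-5.20763213e-04, -3.04926747e-01,  9.52375665e-01,
        -1.42861513e-01],
       [ 0.00000000e+00,  0.00000000e+00,  0.00000000e+00,
         1.00000000e+00]])}
```

View pics/scene0.png

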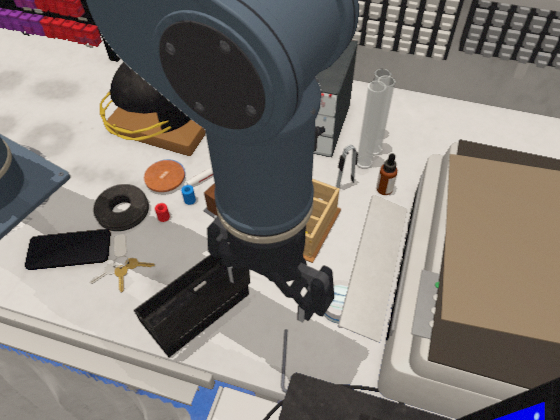

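View pics/side0.png

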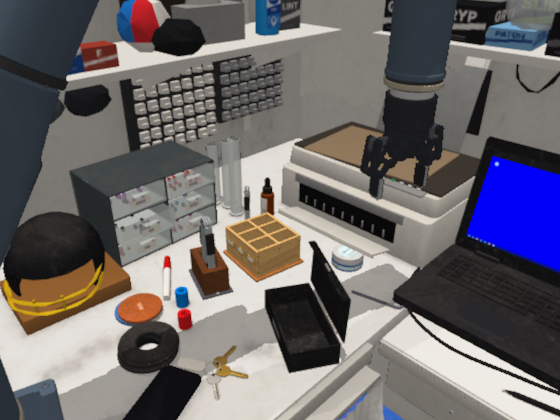

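View pics/wrist0.png

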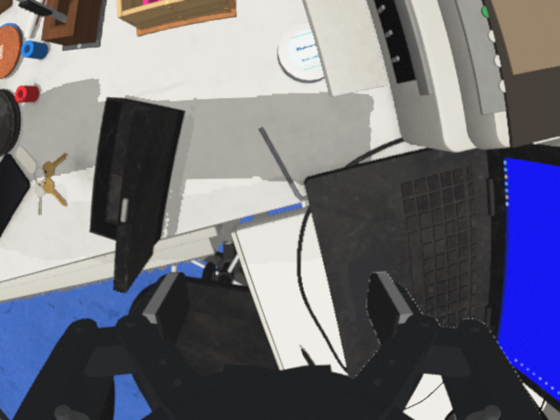

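```bash
cat > h.py <<'E'
import numpy as np, cv2
from cell import status, vision
from scipy.spatial.transform import Rotation as Ro
def ray(name,u,v,pose=None):
    c=vision.calibration(name);K=c["camera_matrix"]
    x=(u-K[0,2])/K[0,0];y=(v-K[1,2])/K[1,1]
    if name!="wrist":
        d=c["R"].T@np.array([x,y,1]);o=-c["R"].T@c["t"]
    else:
        th=np.hypot(x,y);d=np.array([np.sin(th)*x/max(th,1e-9),np.sin(th)*y/max(th,1e-9),np.cos(th)])
        p,e=pose;R=Ro.from_euler("xyz",e).as_matrix();M=c["mount"]
        d=R@M[:3,:3]@d;o=R@M[:3,3]+p
    return o,d/np.linalg.norm(d)
def onz(name,u,v,z,pose=None):
    o,d=ray(name,u,v,pose);return o+d*(z-o[2])/d[2]
def tri(*rays):
    A=0;b=0
    for o,d in rays:
        P=np.eye(3)-np.outer(d,d);A=A+P;b=b+P@o
    X=np.linalg.solve(A,b);return X,[np.linalg.norm((np.eye(3)-np.outer(d,d))@(X-o)) for o,d in rays]
def proj(name,X,pose=None):
    c=vision.calibration(name);K=c["camera_matrix"];X=np.asarray(X,float)
    if name!="wrist":
        q=c["R"]@X+c["t"];return K[0,2]+K[0,0]*q[0]/q[2],K[1,2]+K[1,1]*q[1]/q[2]
    p,e=pose;R=Ro.from_euler("xyz",e).as_matrix();M=c["mount"]
    q=M[:3,:3].T@(R.T@(X-p)-M[:3,3]);r=np.hypot(q[0],q[1]);th=np.arctan2(r,q[2])
    return K[0,2]+K[0,0]*th*q[0]/r,K[1,2]+K[1,1]*th*q[1]/r
def snap(name,fn):
    s=status.observe();im=cv2.cvtColor(vision.camera(name),cv2.COLOR_RGB2BGR)
    cv2.imwrite(f"pics/{fn}.png",im);pose=(s["position"],s["eef_rot"])
    if name=="wrist": np.savez(f"pics/{fn}.npz",p=pose[0],e=pose[1])
    return im,pose
def lpose(fn):
    d=np.load(f"pics/{fn}.npz");return d["p"],d["e"]
def crop(fn,out,x0,y0,x1,y1,k):
    im=cv2.imread(f"pics/{fn}.png")[y0:y1,x0:x1]
    cv2.imwrite(f"pics/{out}.png",cv2.resize(im,None,fx=k,fy=k,interpolation=cv2.INTER_CUBIC))
E
python3 - <<'E'
from h import *
crop("side0","sc1",150,180,390,360,3.3)
for u,v in [(120,250)]: pass
print("stand~",onz("side",208,250,.056),"block~",onz("side",262,238,.073),"box~",onz("side",300,320,.02))
E
```

```text
stand~ [0.44036041 0.25791659 0.056     ] block~ [0.54348358 0.22012018 0.073     ] box~ [0.51220902 0.02587872 0.02      ]
```

View pics/sc1.png

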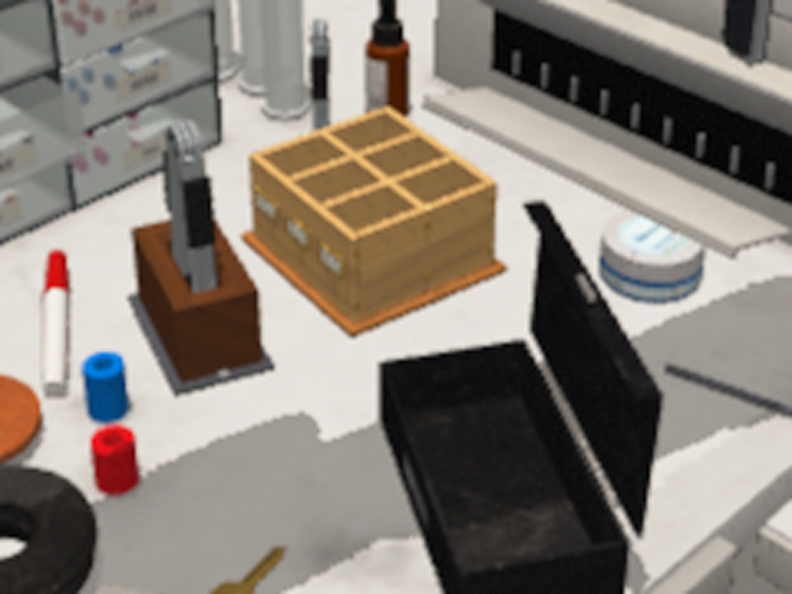

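Emit:
apply_moves(
  delta_pos=[
    [-3, 3, 3],
    [-6, 6, 6],
    [-9, 9, 9],
    [-12, 12, 12],
    [-15, 14, 13],
    [-15.5, 14, 13],
    [-15.5, 14, 13],
    [-15.5, 14, 13],
  ],
  twist=[0, 0, 0, 0, 0, 0, 0, 0],
  jaw=[0, 0, 0, 0, 0, 0, 0, 0],
)

```text
time_s: 1.15
position: [0.5206, 0.139, 0.3606]
eef_rot: [-3.141, 0.001, 1.569]
ft_force: [-0.3, -0.8, -0.2]
gripper_width: 0.0855
```

```bash
python3 - <<'E'
from h import *
for n in ["wrist","scene","side"]: snap(n,n+"1")
im=cv2.imread("pics/wrist1.png");cv2.imwrite("pics/w1b.png",cv2.resize(im,(800,600),interpolation=cv2.INTER_CUBIC))
E
```

```text
(no output)
```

View pics/w1b.png

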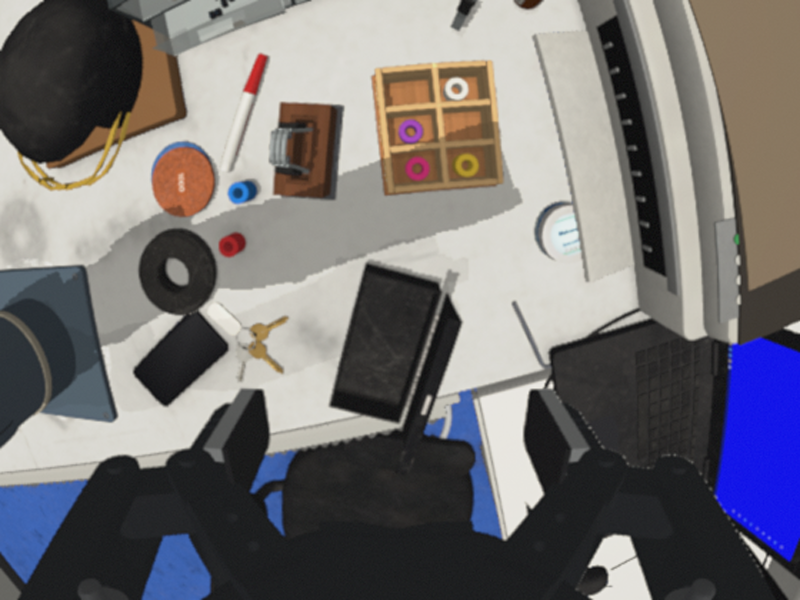

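View pics/scene1.png

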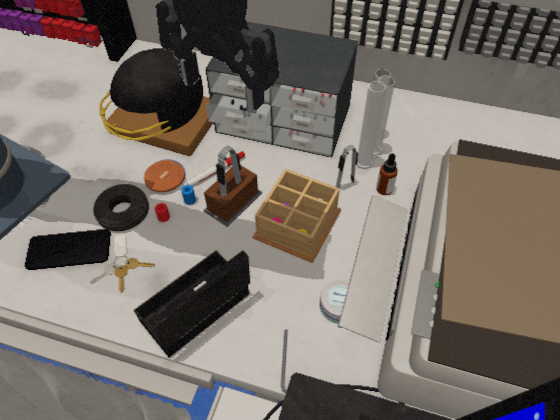

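```bash
python3 - <<'E'
from h import *
crop("wrist1","c1",180,30,360,150,4.4)
crop("wrist1","c2",220,170,340,310,4.2)
E
```

```text
(no output)
```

View pics/c1.png

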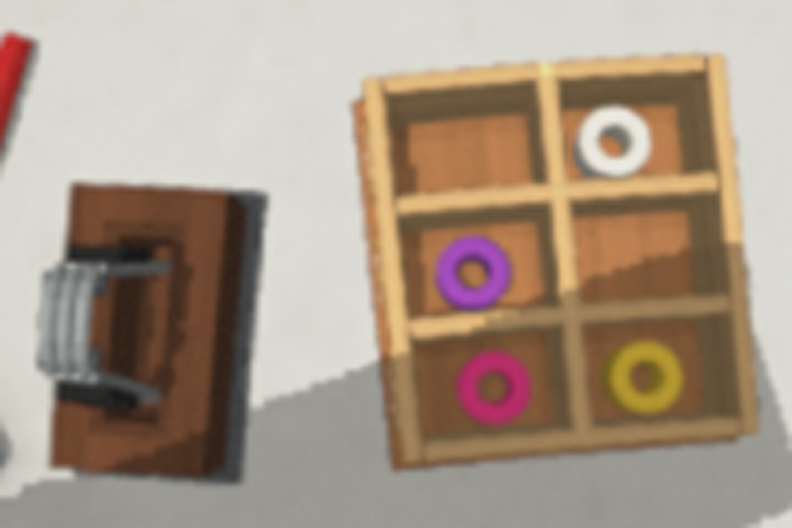

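View pics/c2.png

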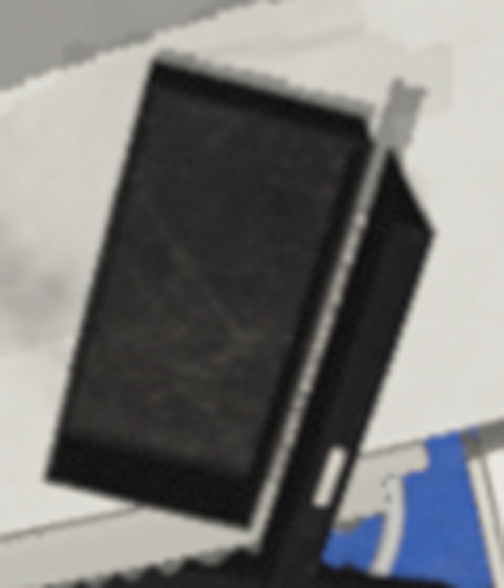

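```bash
python3 - <<'E'
from h import *
P=lpose("wrist1");f=lambda u,v:(180+u/4.4,30+v/4.4)
g=lambda u,v,z:onz("wrist",*f(u,v),z,P)
C=[g(*c,.068) for c in [(365,78),(722,55),(755,433),(403,464)]]
for c in C: print(c[:2])
print("lens",[np.linalg.norm(C[i]-C[(i+1)%4]) for i in range(4)])
c=np.mean(C,0);d=C[1]-C[0]+C[2]-C[3];print("block ctr",c[:2],"yaw",np.degrees(np.arctan2(d[1],d[0])))
for n,(u,v),h in [("white",(614,142),.032),("purple",(475,273),.036),("pink",(495,387),.040),("yellow",(646,377),.036)]:
    print(n,g(u,v,h)[:2])
S=[g(*q,.056) for q in [(72,184),(240,190),(205,472),(50,465)]]
for c in S: print("st",c[:2])
print([np.linalg.norm(S[i]-S[(i+1)%4]) for i in range(4)])
f2=lambda u,v:(220+u/4.2,170+v/4.2)
B=[onz("wrist",*f2(*q),.042,P) for q in [(152,58),(372,118),(252,527),(48,480)]]
for c in B: print("box",c[:2])
print([np.linalg.norm(B[i]-B[(i+1)%4]) for i in range(4)],np.mean(B,0))
d=B[1]-B[0]+B[2]-B[3];print(np.degrees(np.arctan2(d[1],d[0])));d=B[0]-B[3]+B[1]-B[2];print(np.degrees(np.arctan2(d[1],d[0])))
E
```

```text
[0.50187406 0.30708234]
[0.6092781  0.31733689]
[0.62050546 0.19946039]
[0.51282703 0.18817941]
lens [np.float64(0.10789246543627216), np.float64(0.11840998170210972), np.float64(0.10826774884006306), np.float64(0.11940634380459837)]
block ctr [0.56112116 0.25301476] yaw 5.7177873319610235
white [0.58072485 0.29365122]
purple [0.53553044 0.24855032]
pink [0.54182359 0.21133685]
yellow [0.59107431 0.21545416]
st [0.40969823 0.27956171]
st [0.46283839 0.27458809]
st [0.45058635 0.18584331]
st [0.40041882 0.18985656]
[np.float64(0.053372400673233907), np.float64(0.08958654507715315), np.float64(0.05032779640314624), np.float64(0.09018382034965591)]
box [0.48963117 0.11642496]
box [0.56626816 0.09483661]
box [ 0.52442011 -0.07120428]
box [ 0.44483425 -0.05029875]
[np.float64(0.07961963012527833), np.float64(0.17123327834416222), np.float64(0.08228578143731619), np.float64(0.17263707193929204)] [0.50628842 0.02243964 0.042     ]
-15.216763031231453
75.4054377331755
```

Emit:
apply_moves(
  delta_pos=[
    [-1, 1, 0],
    [-2, 2, -1],
    [-4, 4, -2],
    [-6, 6, -4],
    [-8, 8, -6],
    [-9, 9.3, -8],
    [-9, 9.3, -9],
    [-9, 9.3, -10],
    [-9, 9.3, -10],
    [-9, 9.3, -10],
    [-9, 9.3, -10],
  ],
  twist=[10, 20, 30, 40, 50, 60, 70, 80, 84, 84, 84],
  jaw=[0, 0, 0, 0, 0, 0, 0, 0, 0, 0, 0],
)

```text
time_s: 2.68
position: [0.4303, 0.2329, 0.2613]
eef_rot: [3.142, -0.0, 3.035]
ft_force: [-0.1, 0.6, -0.7]
gripper_width: 0.0853
```

```bash
python3 - <<'E'
from h import *
for n in ["wrist","scene","side"]: snap(n,n+"2")
im=cv2.imread("pics/wrist2.png");cv2.imwrite("pics/w2b.png",cv2.resize(im,(800,600),interpolation=cv2.INTER_CUBIC))
a=cv2.imread("pics/scene2.png")[130:240,180:340];b=cv2.imread("pics/side2.png")[190:310,160:300]
a=cv2.resize(a,None,fx=4.5,fy=4.5,interpolation=2)
cv2.imwrite("pics/s2a.png",a);cv2.imwrite("pics/s2b.png",cv2.resize(b,None,fx=4.5,fy=4.5,interpolation=2))
E
```

```text
(no output)
```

View pics/w2b.png

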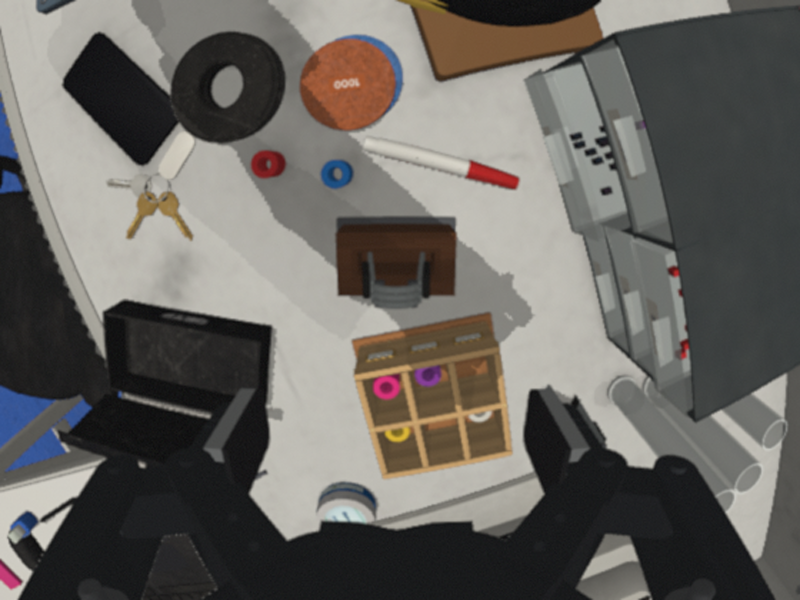

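View pics/s2a.png

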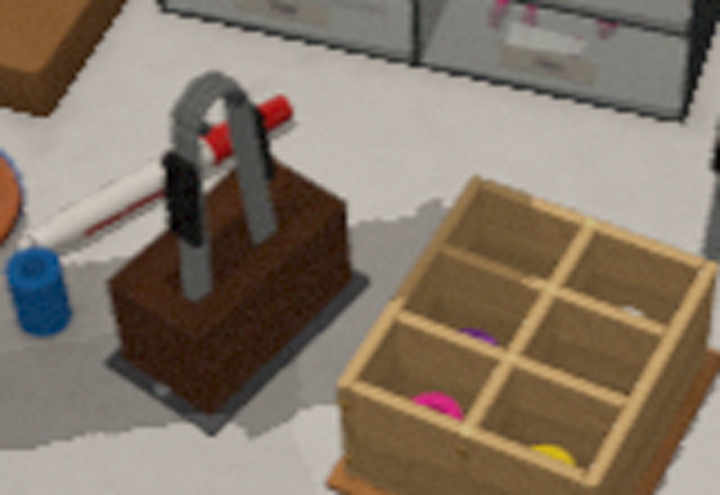

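View pics/s2b.png

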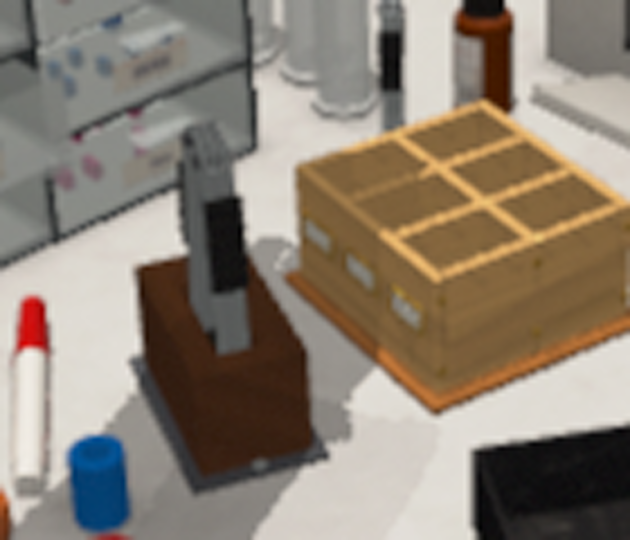

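```bash
python3 - <<'E'
from h import *
crop("wrist2","c3",225,145,330,220,7)
P=lpose("wrist2")
for yaw in [0]:
  print(proj("wrist",[.431,.232,.149],P),proj("wrist",[.431,.232,.056],P))
E
```

```text
(np.float64(276.3681259017001), np.float64(212.02652210616426)) (np.float64(276.58284190954106), np.float64(186.8732380719678))
```

View pics/c3.png

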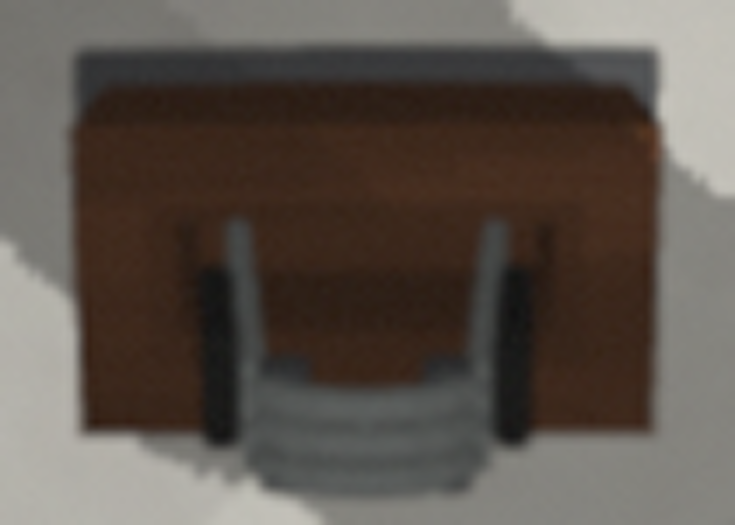

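```bash
python3 - <<'E'
from h import *
P=lpose("wrist2");f=lambda u,v:(225+u/7,145+v/7)
g=lambda u,v,z:onz("wrist",*f(u,v),z,P)[:2]
S=[g(*q,.056) for q in [(76,125),(656,128),(653,432),(82,433)]]
print(S,np.mean(S,0),[np.linalg.norm(S[i]-S[(i+1)%4]) for i in range(4)])
d=S[1]-S[0]+S[2]-S[3];print(np.degrees(np.arctan2(d[1],d[0])))
print("head",g(367,380,.149),g(367,490,.149),g(367,435,.149))
a,b=g(203,440,.122),g(531,440,.122);print("pads",a,b,np.linalg.norm(a-b),(a+b)/2,np.degrees(np.arctan2(*(b-a)[::-1])))
E
```

```text
[array([0.39948251, 0.19101308]), array([0.40956118, 0.28025039]), array([0.45850511, 0.27605273]), array([0.44888487, 0.18509856])] [0.42910842 0.23310369] [np.float64(0.0898046593342213), np.float64(0.049123605082630216), np.float64(0.09146152368517749), np.float64(0.04975514565139329)]
83.76108374640398
head [0.42032173 0.23402356] [0.43364373 0.23259212] [0.42693536 0.23331288]
pads [0.43322228 0.21129689] [0.4377668  0.25352401] 0.04247096043934254 [0.43549454 0.23241045] 83.85741311961291
```

Emit:
apply_moves(
  delta_pos=[
    [-0.2, 0, -3],
    [-0.2, 0, -6],
    [-0.2, 0, -9],
    [-0.2, 0, -12],
    [-0.2, 0, -14],
    [-0.2, 0, -16],
    [-0.2, 0, -17],
    [-0.2, 0, -17.8],
    [-0.2, 0, -17.8],
    [-0.2, 0, -17.8],
  ],
  twist=[0, 0, 0, 0, 0, 0, 0, 0, 0, 0],
  jaw=[0.2, 0.2, 0.2, 0.2, 0.2, 0.2, 0.2, 0.2, 0.2, 0.2],
  force=30,
)

```text
time_s: 4.08
position: [0.4283, 0.2332, 0.0838]
eef_rot: [3.141, 0.001, 3.037]
ft_force: [0.3, -1.1, 2.1]
gripper_width: 0.0684
```

```bash
python3 - <<'E'
from h import *
snap("wrist","wrist3");snap("side","side3")
im=cv2.imread("pics/wrist3.png");cv2.imwrite("pics/w3b.png",cv2.resize(im,(800,600),interpolation=cv2.INTER_CUBIC))
crop("side3","s3",140,130,320,310,3.3)
E
```

```text
(no output)
```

View pics/w3b.png

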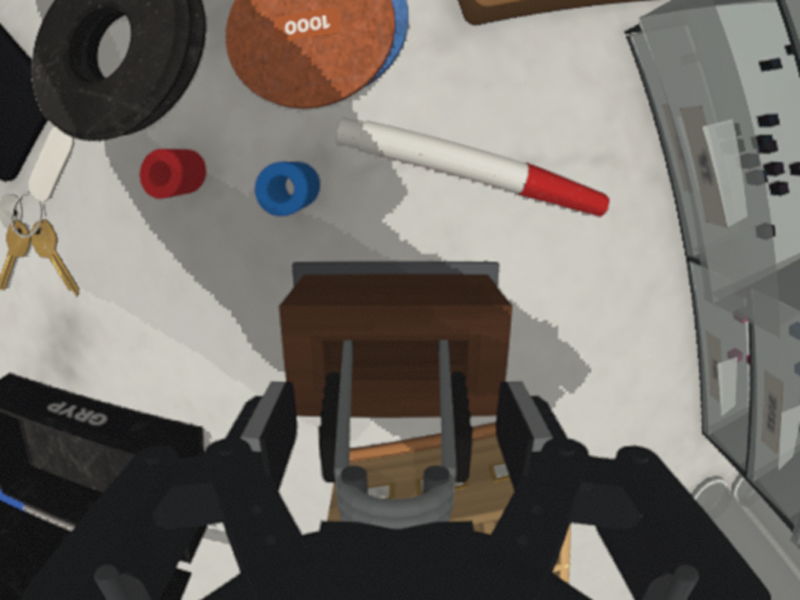

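View pics/s3.png

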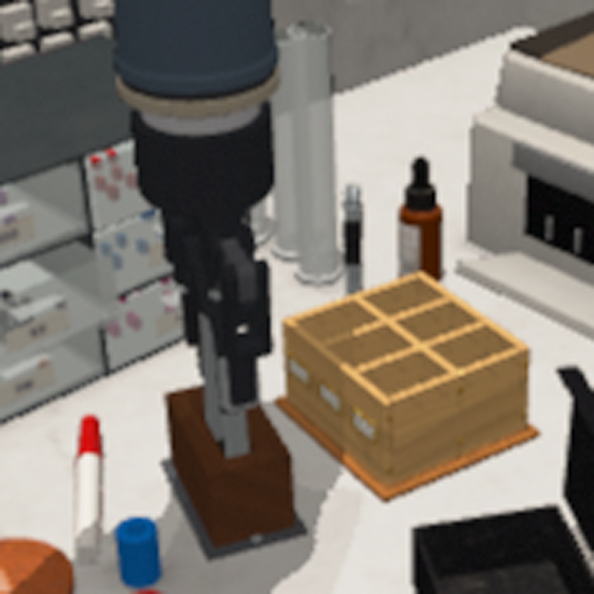

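Emit:
apply_moves(
  delta_pos=[
    [0, 0, 0],
    [0, 0, 0],
    [0, 0, 0],
    [0, 0, 0],
    [0, 0, 0],
  ],
  twist=[0, 0, 0, 0, 0],
  jaw=[0.4, 0.48, 0.51, 0.51, 0.51],
)

```text
time_s: 4.8
position: [0.4285, 0.2335, 0.0838]
eef_rot: [3.141, 0.001, 3.037]
ft_force: [0.9, 0.4, 6.2]
gripper_width: 0.0417
```

Emit:
apply_moves(
  delta_pos=[
    [0, 0, 0.5],
    [0, 0, 1.5],
    [0, 0, 3],
    [0, 0, 5],
    [0, 0, 7],
    [0, 0, 9],
    [0, 0, 11],
    [0, 0, 12],
    [0, 0, 12],
  ],
  twist=[0, 0, 0, 0, 0, 0, 0, 0, 0],
  jaw=[0.51, 0.51, 0.51, 0.51, 0.51, 0.51, 0.51, 0.51, 0.51],
)

```text
time_s: 5.92
position: [0.4282, 0.2331, 0.2038]
eef_rot: [3.141, 0.001, 3.037]
ft_force: [0.0, -0.6, -1.9]
gripper_width: 0.0416
```

```bash
python3 - <<'E'
from h import *
snap("wrist","wrist4");snap("side","side4");snap("scene","scene4")
im=cv2.imread("pics/wrist4.png");cv2.imwrite("pics/w4b.png",cv2.resize(im,(800,600),interpolation=cv2.INTER_CUBIC))
crop("side4","s4",120,90,320,310,2.7)
crop("scene4","sc4",120,30,360,240,2.8)
E
```

```text
(no output)
```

View pics/w4b.png

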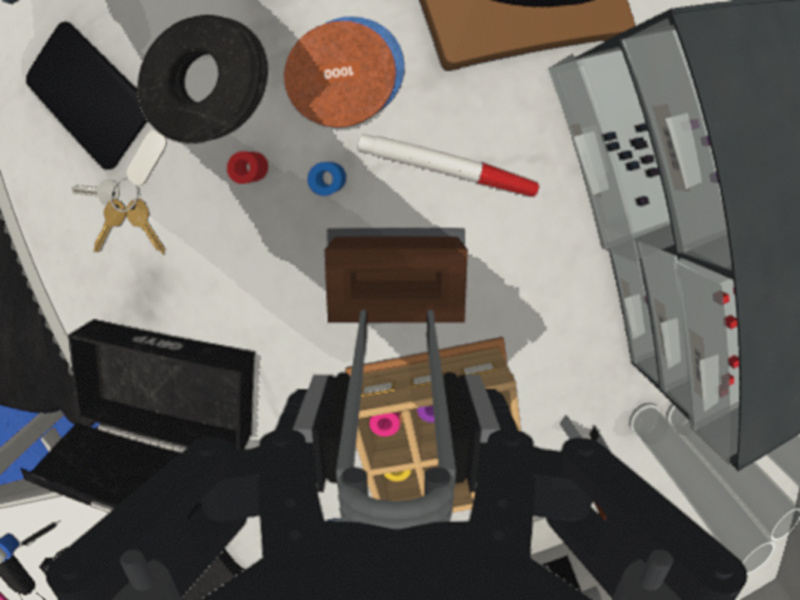

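View pics/s4.png

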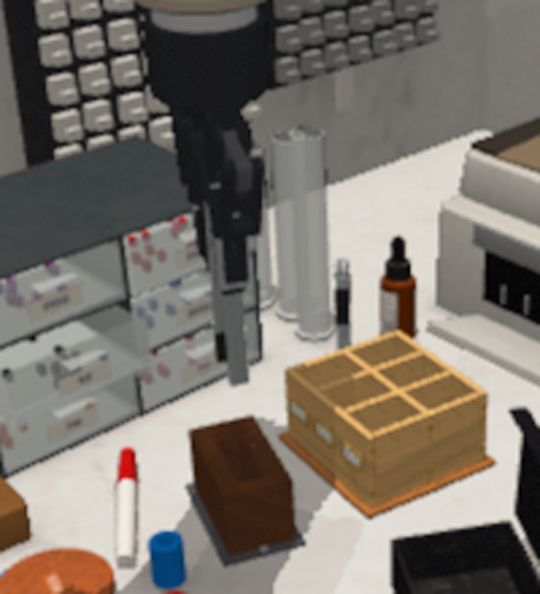

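View pics/sc4.png

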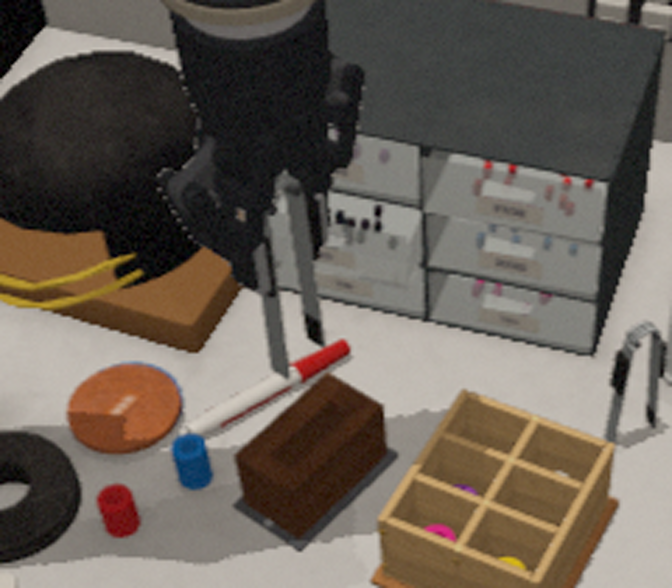

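```bash
python3 - <<'E'
from h import *
P=lpose("wrist4");print(P)
for s,d in [((240,384),(281,375)),((222,361),(315,343))]:
    X,e=tri(ray("side",120+s[0]/2.7,90+s[1]/2.7),ray("scene",120+d[0]/2.8,30+d[1]/2.8));print(X,e)
# wrist tips
for u,v in [(364,314),(432,314)]:
    print(onz("wrist",u*.7,v*.7,P[0][2]-.078,P)-P[0])
E
```

```text
(array([0.4281888 , 0.23305639, 0.20383351]), array([3.14099929e+00, 9.89666129e-04, 3.03671378e+00]))
[0.42821686 0.21343108 0.12477283] [np.float64(0.0008079574686707129), np.float64(0.0008079574686705271)]
[0.42959052 0.24717564 0.1246736 ] [np.float64(0.0016328619825200807), np.float64(0.0016328619825201117)]
[-0.00560055 -0.01565827 -0.078     ]
[-0.00200407  0.01832802 -0.078     ]
```

```bash
python3 - <<'E'
from h import *
crop("wrist2","c5",240,210,365,340,5)
P=lpose("wrist1");im=cv2.cvtColor(cv2.imread("pics/wrist1.png"),cv2.COLOR_BGR2HSV)
c=np.array([.5611,.2530]);a=np.radians(5.7);R=np.array([[np.cos(a),-np.sin(a)],[np.sin(a),np.cos(a)]])
for n,h,lo,hi in [("white",.032,(0,0,150),(180,50,255)),("purple",.036,(130,90,60),(150,255,255)),("pink",.040,(155,120,60),(178,255,255)),("yellow",.036,(22,150,60),(32,255,255))]:
    m=cv2.inRange(im,lo,hi);m[:45]=0;m[130:]=0;m[:,:272 if n!="white" else 305]=0;m[:,350 if n!="white" else 335:]=0
    k,l,st,ce=cv2.connectedComponentsWithStats(m)
    i=1+np.argmax(st[1:,4]);cnt=(l==i).astype("uint8");cs,_=cv2.findContours(cnt,0,1)
    (u,v),r=cv2.minEnclosingCircle(cs[0]);w=onz("wrist",u,v,h,P)[:2]
    print(n,st[i],(u,v,r),w,"block frame",R.T@(w-c)*1000)
E
```

```text
white [311  54  17  16 169] (319.01409912109375, 61.56338119506836, 8.141921997070312) [0.5799445  0.29509385] block frame [22.93207284 40.01409178]
purple [280  84  16  16 159] (287.021728515625, 91.7546615600586, 8.013983726501465) [0.53420938 0.2493837 ] block frame [-27.11683256  -0.92765261]
pink [284 110  17  17 193] (291.6739196777344, 117.67391204833984, 8.50812816619873) [0.54065552 0.21215206] block frame [-24.40040106 -38.61543258]
yellow [317 108  18  16 195] (325.5, 115.0, 8.732224464416504) [0.58913833 0.21680929] block frame [ 24.30524296 -38.79652501]
```

View pics/c5.png

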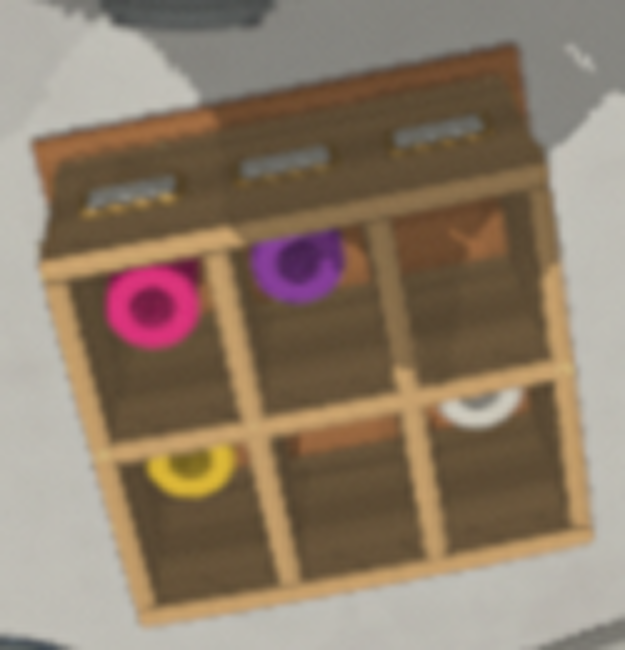

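```bash
python3 - <<'E'
from h import *
P=lpose("wrist2");f=lambda u,v:(240+u/5,210+v/5)
C=[onz("wrist",*f(*q),.068,P)[:2] for q in [(42,268),(546,168),(592,538),(145,624)]]
print(C,np.mean(C,0),[np.linalg.norm(C[i]-C[(i+1)%4]) for i in range(4)])
d=C[3]-C[0]+C[2]-C[1];print(np.degrees(np.arctan2(d[1],d[0])))
d=C[1]-C[0]+C[2]-C[3];print(np.degrees(np.arctan2(d[1],d[0])))
print("pink",onz("wrist",*f(153,307),.040,P),"yel x?",onz("wrist",*f(192,450),.036,P))
E
```

```text
[array([0.51437035, 0.19032997]), array([0.50224525, 0.30750652]), array([0.60834611, 0.31858601]), array([0.62072095, 0.20155445])] [0.56142067 0.25449424] [np.float64(0.11780221261554023), np.float64(0.10667777348455776), np.float64(0.11768399294628808), np.float64(0.10694129471530044)]
5.993175511055716
95.97185085877898
pink [0.54160954 0.2124178  0.04      ] yel x? [0.58792975 0.21739378 0.036     ]
```

Emit:
apply_moves(
  delta_pos=[
    [1.5, -0.3, 0],
    [3, -0.6, 0],
    [4.5, -0.9, 0],
    [6, -1.2, 0],
    [7.5, -1.5, 0],
    [9, -1.8, 0],
    [10.5, -2.1, 0],
    [11.3, -2.1, 0],
    [11.3, -2.1, 0],
    [11.3, -2.1, 0],
  ],
  twist=[-10, -20, -30, -40, -50, -60, -70, -78, -78, -78],
  jaw=[0.51, 0.51, 0.51, 0.51, 0.51, 0.51, 0.51, 0.51, 0.51, 0.51],
)

```text
time_s: 7.32
position: [0.5403, 0.2121, 0.2027]
eef_rot: [-3.14, 0.0, 1.679]
ft_force: [0.4, 0.0, -1.0]
gripper_width: 0.0418
```

```bash
python3 - <<'E'
from h import *
snap("wrist","wrist5");snap("side","side5");snap("scene","scene5")
im=cv2.imread("pics/wrist5.png");cv2.imwrite("pics/w5b.png",cv2.resize(im,(800,600),interpolation=cv2.INTER_CUBIC))
crop("side5","s5",160,90,360,310,2.7)
crop("scene5","sc5",180,60,400,260,2.8)
E
```

```text
(no output)
```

View pics/w5b.png

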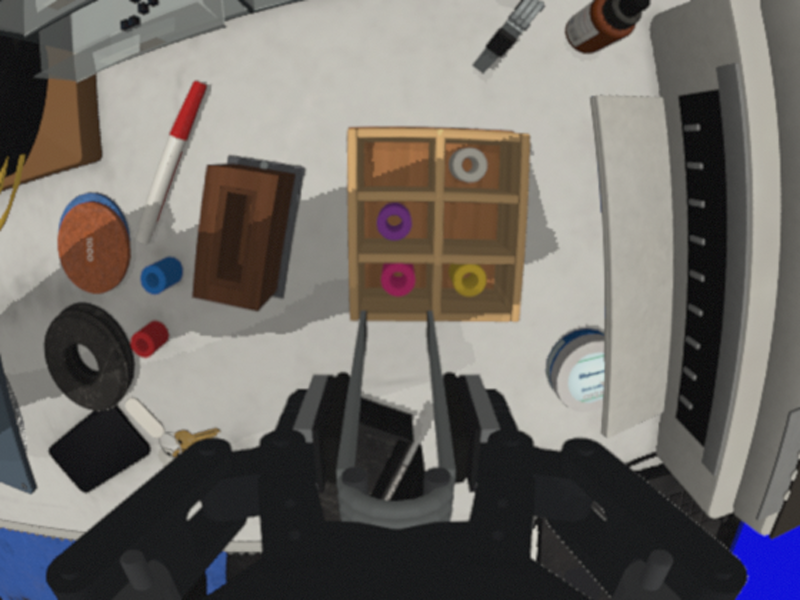

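View pics/s5.png

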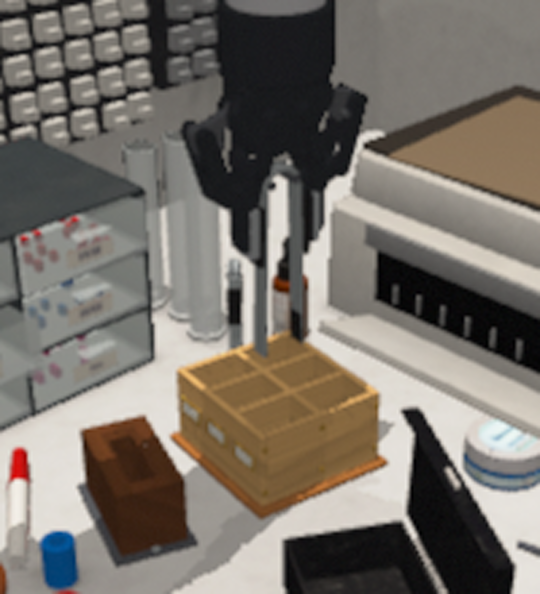

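View pics/sc5.png

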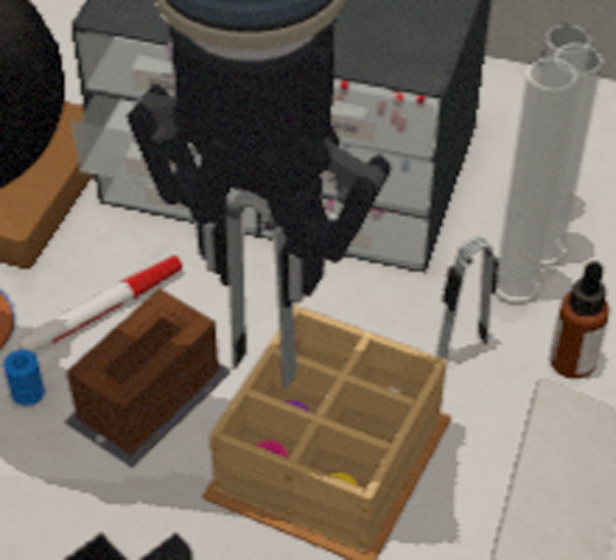

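```bash
python3 - <<'E'
from h import *
P=lpose("wrist5")
for n,u,v,h in [("pink",398,279,.04),("purple",394,222,.036),("yellow",470,280,.036),("white",470,165,.032)]:
    print(n,onz("wrist",u*.7,v*.7,h,P)[:2])
print(P[0])
print("slot",onz("wrist",236*.7,237*.7,.056,P))
E
```

```text
pink [0.5412075  0.21225158]
purple [0.53439289 0.25013807]
yellow [0.59104109 0.21607973]
white [0.58080268 0.29437422]
[0.54033965 0.2121243  0.20272417]
slot [0.43222493 0.23389275 0.056     ]
```

Emit:
apply_moves(
  delta_pos=[
    [0.1, 0, -2],
    [0.1, 0, -4],
    [0.1, 0, -5.5],
    [0.1, 0, -7],
    [0.1, 0, -8],
    [0.1, 0, -9],
    [0.1, 0, -10],
    [0.1, 0, -11],
    [0.1, 0, -11.5],
    [0.1, 0, -11.5],
  ],
  twist=[0, 0, 0, 0, 0, 0, 0, 0, 0, 0],
  jaw=[0.51, 0.51, 0.51, 0.51, 0.51, 0.51, 0.51, 0.51, 0.51, 0.51],
)

```text
time_s: 8.72
position: [0.5418, 0.212, 0.0879]
eef_rot: [-3.141, 0.0, 1.676]
ft_force: [-0.5, 0.2, -1.9]
gripper_width: 0.0418
```

```bash
python3 - <<'E'
from h import *
snap("wrist","wrist6");snap("side","side6");snap("scene","scene6")
crop("wrist6","w6b",180,100,380,420,1.8)
crop("side6","s6",160,90,360,310,2.7)
crop("scene6","sc6",180,60,400,260,2.8)
E
```

```text
(no output)
```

View pics/w6b.png

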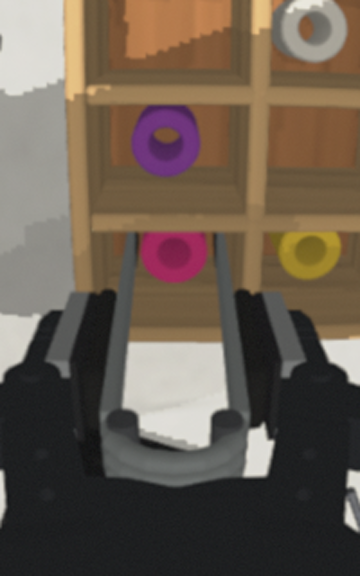

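View pics/sc6.png

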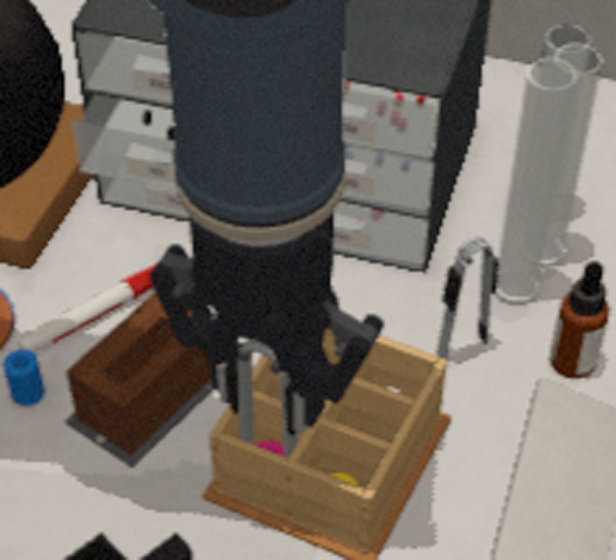

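Emit:
apply_moves(
  delta_pos=[
    [0, 0, 0],
    [0, 0, 0],
    [0, 0, 0],
    [0, 0, 0],
    [0, 0, 0.5],
    [0, 0, 1.5],
    [0, 0, 3],
    [0, 0, 5],
    [0, 0, 7],
    [0, 0, 9],
    [0, 0, 11],
    [0, 0, 11],
  ],
  twist=[0, 0, 0, 0, 0, 0, 0, 0, 0, 0, 0, 0],
  jaw=[0.55, 0.6, 0.6, 0.6, 0.6, 0.6, 0.6, 0.6, 0.6, 0.6, 0.6, 0.6],
  force=25,
)

```text
time_s: 10.38
position: [0.5429, 0.2123, 0.2005]
eef_rot: [3.138, -0.001, 1.675]
ft_force: [-0.4, 0.5, -2.3]
gripper_width: 0.0391
```

```bash
python3 - <<'E'
from h import *
snap("wrist","wrist7");snap("side","side7")
im=cv2.imread("pics/wrist7.png");cv2.imwrite("pics/w7b.png",cv2.resize(im,(800,600),interpolation=cv2.INTER_CUBIC))
crop("side7","s7",160,90,380,370,2.1)
E
```

```text
(no output)
```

View pics/w7b.png

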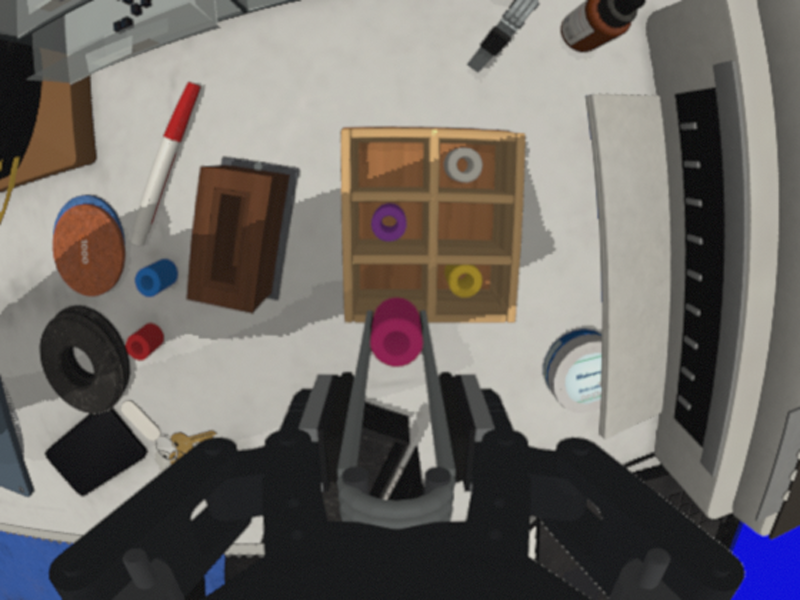

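View pics/s7.png

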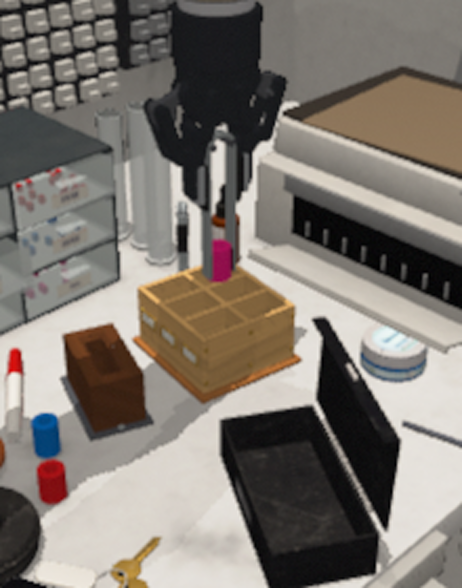

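Emit:
apply_moves(
  delta_pos=[
    [-1, -1, 0],
    [-2, -3, 0],
    [-3, -5, 0],
    [-4, -7.5, 0],
    [-4.2, -10, 0],
    [-4.2, -12.5, 0],
    [-4.2, -14.2, 0],
    [-4.2, -14.2, 0],
    [-4.2, -14.2, 0],
    [-4.2, -14.2, 0],
  ],
  twist=[10, 20, 30, 40, 50, 60, 69, 69, 69, 69],
  jaw=[0.6, 0.6, 0.6, 0.6, 0.6, 0.6, 0.6, 0.6, 0.6, 0.6],
)

```text
time_s: 11.72
position: [0.4999, 0.0711, 0.1981]
eef_rot: [3.141, -0.0, 2.879]
ft_force: [0.1, 0.7, -1.9]
gripper_width: 0.0392
```

```bash
python3 - <<'E'
from h import *
snap("wrist","wrist8");snap("side","side8");snap("scene","scene8")
im=cv2.imread("pics/wrist8.png");cv2.imwrite("pics/w8b.png",cv2.resize(im,(800,600),interpolation=cv2.INTER_CUBIC))
crop("side8","s8",160,150,380,390,2.4)
crop("scene8","sc8",120,130,360,370,2.4)
E
```

```text
(no output)
```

View pics/w8b.png

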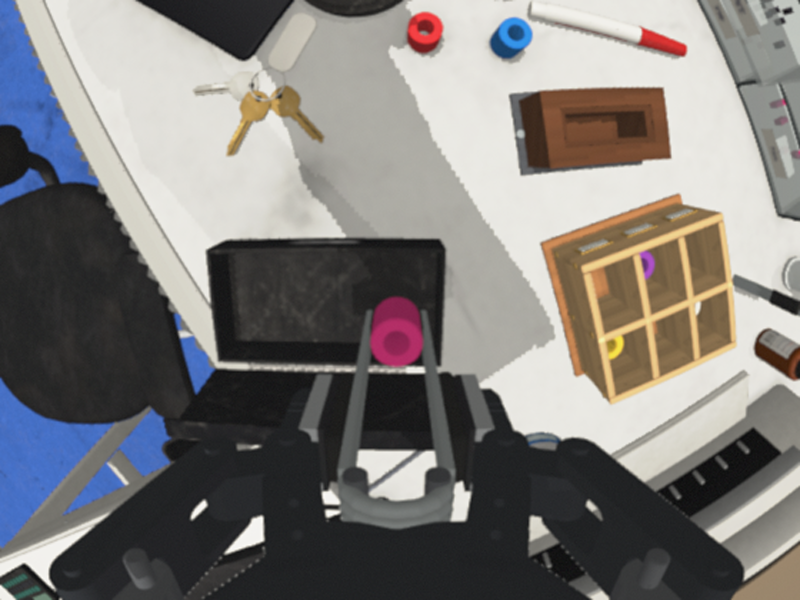

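View pics/s8.png

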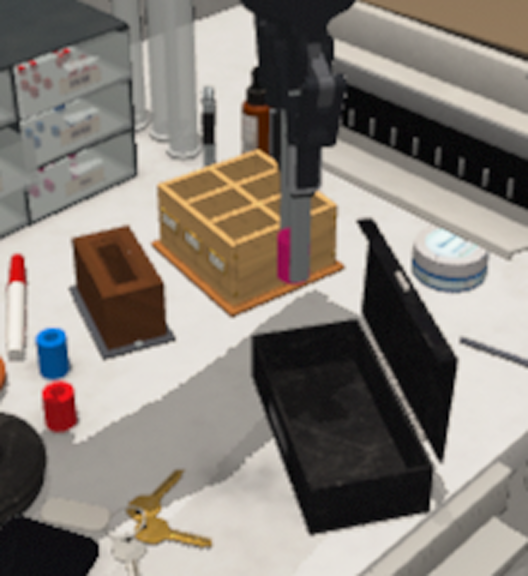

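View pics/sc8.png

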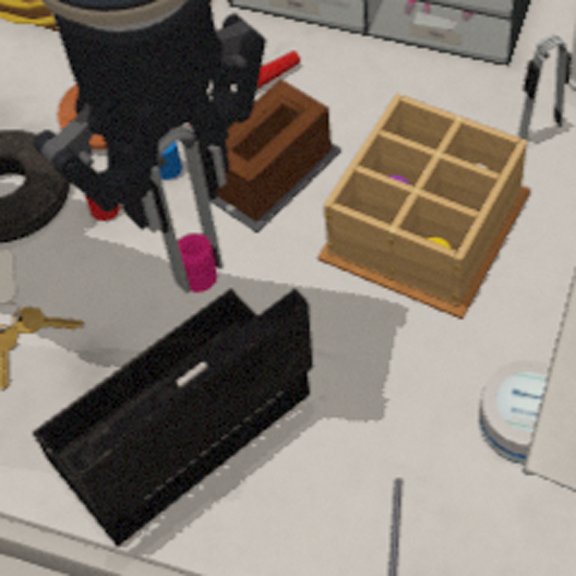

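```bash
python3 - <<'E'
from h import *
crop("wrist8","c8",140,155,330,300,4.2)
P=lpose("wrist8");print(P)
C=[onz("wrist",u*.7,v*.7,.042,P)[:2] for u,v in [(208,248),(446,240),(443,362),(220,360)]]
print(C,np.mean(C,0),[np.linalg.norm(C[i]-C[(i+1)%4]) for i in range(4)])
d=C[1]-C[0]+C[2]-C[3];print(np.degrees(np.arctan2(d[1],d[0])))
E
```

```text
(array([0.49989933, 0.07110288, 0.19813235]), array([ 3.14133317e+00, -3.21374821e-04,  2.87924845e+00]))
[array([ 0.44166245, -0.04762839]), array([0.48072287, 0.10991328]), array([0.56474673, 0.0879999 ]), array([ 0.52254614, -0.07035863])] [0.50241955 0.01998154] [np.float64(0.16231172040417333), np.float64(0.0868343540327466), np.float64(0.16388506203659184), np.float64(0.0840168738511336)]
75.57420183323696
```

View pics/c8.png

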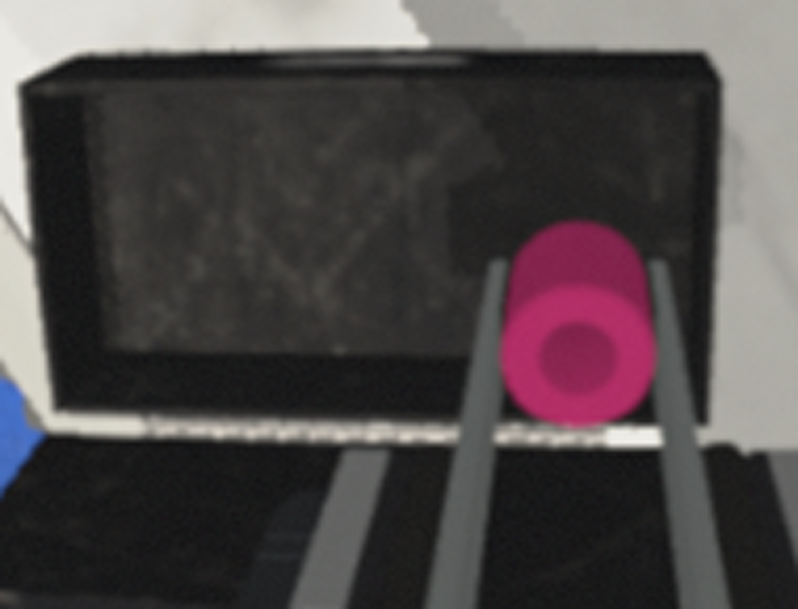

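```bash
python3 - <<'E'
from h import *
P=lpose("wrist8")
C=[onz("wrist",140+u/4.2,155+v/4.2,.042,P)[:2] for u,v in [(22,85),(718,82),(708,427),(55,412)]]
c=np.mean(C,0)
print(C,c,[np.linalg.norm(C[i]-C[(i+1)%4]) for i in range(4)])
d=C[1]-C[0]+C[2]-C[3];a=np.arctan2(d[1],d[0])-np.pi/2;print(np.degrees(a))
R=np.array([[np.cos(a),-np.sin(a)],[np.sin(a),np.cos(a)]])
print(R.T@(P[0][:2]-c))
for x,y in [(-17,45),(17,45),(-17,-45),(17,-45)]: print(x,y,c+R@[x/1000,y/1000])
E
```

```text
[array([ 0.44309425, -0.04858784]), array([0.48646267, 0.10730236]), array([0.5678978 , 0.08567987]), array([ 0.52348985, -0.07191474])] [0.50523614 0.01811991] [np.float64(0.16181029386219983), np.float64(0.0842568269022008), np.float64(0.16373186765765785), np.float64(0.08371138611329654)]
-15.64235299161631
[-0.01942504  0.04958169]
-17 45 [0.50099919 0.06603701]
17 45 [0.53373995 0.05686953]
-17 -45 [ 0.47673234 -0.02062971]
17 -45 [ 0.5094731  -0.02979718]
```

Emit:
apply_moves(
  delta_pos=[
    [0.1, -0.5, -2],
    [0.1, -0.5, -4],
    [0.1, -0.5, -6],
    [0.1, -0.5, -8],
    [0.1, -0.5, -10],
    [0.1, -0.5, -11],
    [0.1, -0.5, -11],
    [0.1, -0.5, -11.1],
    [0.1, -0.5, -11.1],
    [0.1, -0.5, -11.1],
    [0.1, -0.5, -11.1],
  ],
  twist=[0, 0, 0, 0, 0, 0, 0, 0, 0, 0, 0],
  jaw=[0.6, 0.6, 0.6, 0.6, 0.6, 0.6, 0.6, 0.6, 0.54, 0.5, 0.5],
)

```text
time_s: 13.25
position: [0.5011, 0.065, 0.0875]
eef_rot: [3.141, 0.0, 2.88]
ft_force: [-0.3, -0.3, -1.8]
gripper_width: 0.0428
```

```bash
python3 - <<'E'
from h import *
snap("wrist","wrist9");
crop("wrist9","w9b",100,100,400,420,1.8)
E
```

```text
(no output)
```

View pics/w9b.png

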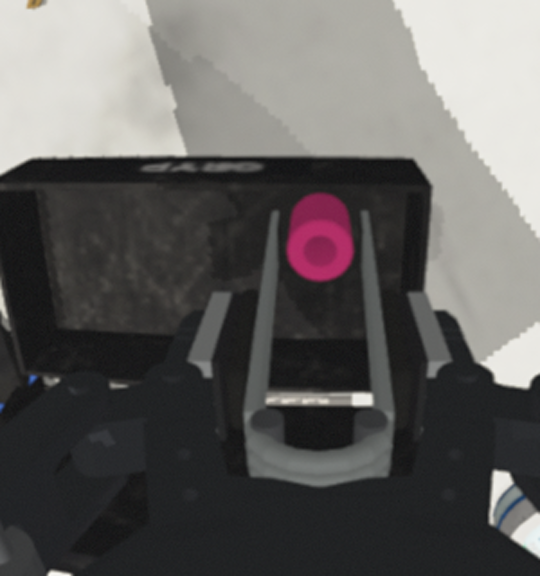

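Emit:
apply_moves(
  delta_pos=[
    [0, 0, 2],
    [0, 0, 5],
    [0, 0, 9],
    [0, 2, 11.4],
    [0, 6, 11.4],
    [0, 10, 11.4],
    [2, 13, 11.4],
    [5, 15.1, 11.4],
    [8, 15.1, 11.4],
    [8.9, 15.1, 11.4],
    [8.9, 15.1, 11.4],
    [8.9, 15.1, 11.4],
  ],
  twist=[0, 0, 0, -10, -20, -30, -40, -50, -60, -69, -69, -69],
  jaw=[0.5, 0.5, 0.51, 0.51, 0.51, 0.51, 0.51, 0.51, 0.51, 0.51, 0.51, 0.51],
)

```text
time_s: 14.8
position: [0.5893, 0.2161, 0.2012]
eef_rot: [-3.141, 0.0, 1.679]
ft_force: [-0.4, 0.2, -1.3]
gripper_width: 0.0422
```

```bash
python3 - <<'E'
from h import *
snap("wrist","wrist10");snap("side","side10")
im=cv2.imread("pics/wrist10.png");cv2.imwrite("pics/w10b.png",cv2.resize(im,(800,600),interpolation=cv2.INTER_CUBIC))
print(lpose("wrist10"))
E
```

```text
(array([0.58928145, 0.21609882, 0.20116515]), array([-3.14083450e+00,  1.88042918e-06,  1.67938052e+00]))
```

View pics/w10b.png

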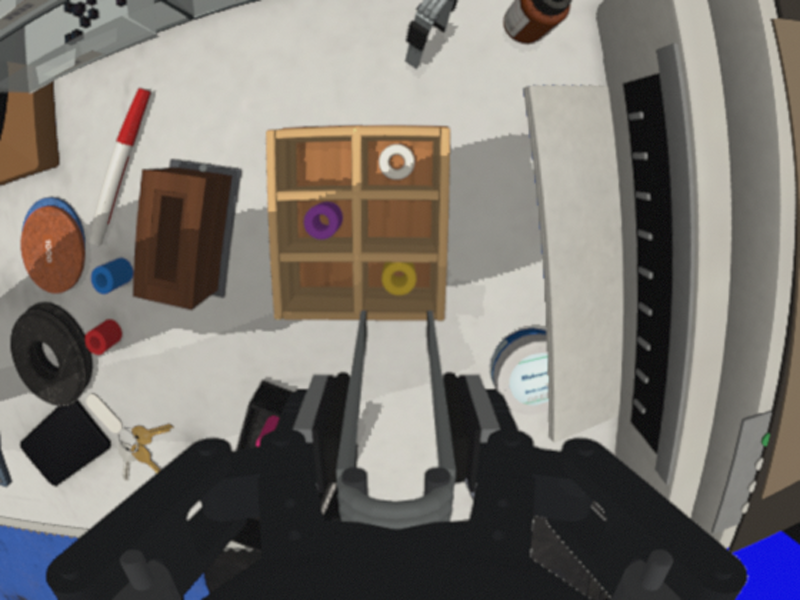

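View pics/side10.png

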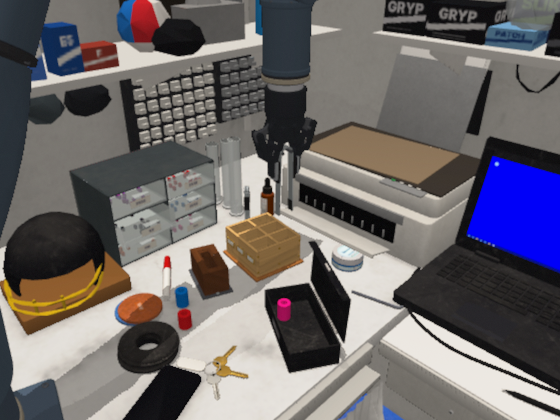

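Emit:
apply_moves(
  delta_pos=[
    [0.15, 0, -2],
    [0.15, 0, -4],
    [0.15, 0, -6],
    [0.15, 0, -8],
    [0.15, 0, -9],
    [0.15, 0, -10],
    [0.15, 0, -11],
    [0.15, 0, -11.3],
    [0.15, 0, -11.3],
  ],
  twist=[0, 0, 0, 0, 0, 0, 0, 0, 0],
  jaw=[0.51, 0.51, 0.51, 0.51, 0.51, 0.51, 0.51, 0.51, 0.51],
)

```text
time_s: 16.02
position: [0.5915, 0.2161, 0.0883]
eef_rot: [-3.142, -0.0, 1.676]
ft_force: [0.0, -0.1, -1.3]
gripper_width: 0.0421
```

Emit:
apply_moves(
  delta_pos=[
    [0, 0, 0],
    [0, 0, 0],
    [0, 0, 0],
    [0, 0, 0],
    [0, 0, 0.5],
    [0, 0, 1.5],
    [0, 0, 3],
    [0, 0, 5],
    [0, 0, 7],
    [0, 0, 9],
    [0, 0, 11.3],
    [0, 0, 11.3],
  ],
  twist=[0, 0, 0, 0, 0, 0, 0, 0, 0, 0, 0, 0],
  jaw=[0.55, 0.6, 0.6, 0.6, 0.6, 0.6, 0.6, 0.6, 0.6, 0.6, 0.6, 0.6],
  force=25,
)

```text
time_s: 17.52
position: [0.5926, 0.2164, 0.2039]
eef_rot: [3.137, -0.001, 1.675]
ft_force: [-0.0, 0.2, -1.9]
gripper_width: 0.0392
```

```bash
python3 - <<'E'
from h import *
snap("wrist","wrist11")
im=cv2.imread("pics/wrist11.png");cv2.imwrite("pics/w11b.png",cv2.resize(im,(800,600),interpolation=cv2.INTER_CUBIC))
E
```

```text
(no output)
```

View pics/w11b.png

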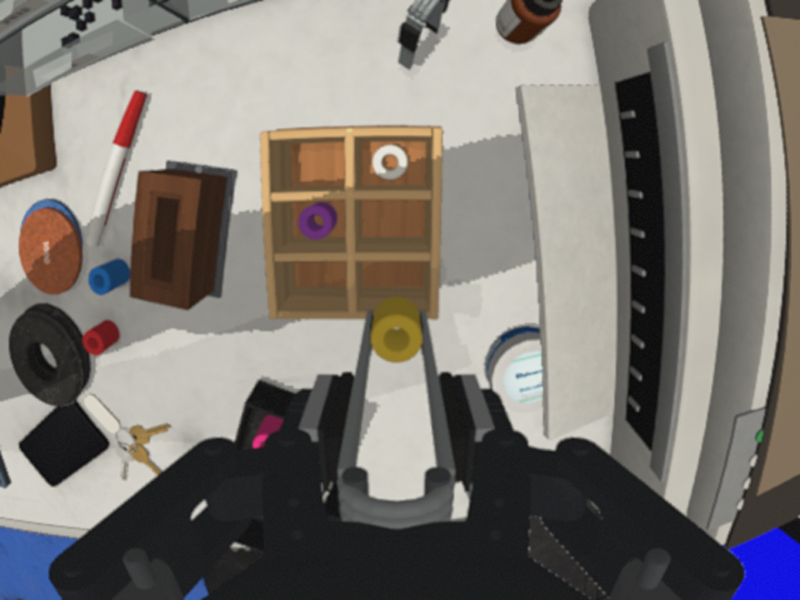

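Emit:
apply_moves(
  delta_pos=[
    [-2.5, -1, 0],
    [-5, -2, 0],
    [-7.5, -4, 0],
    [-10, -7, 0],
    [-11.6, -11, 0],
    [-11.6, -15, 0],
    [-11.6, -19, 0],
    [-11.6, -22, 0],
    [-11.6, -23.7, 0],
    [-11.6, -23.7, 0],
    [-11.6, -23.7, 0],
  ],
  twist=[10, 20, 30, 40, 50, 60, 69, 69, 69, 69, 69],
  jaw=[0.6, 0.6, 0.6, 0.6, 0.6, 0.6, 0.6, 0.6, 0.6, 0.6, 0.6],
)

```text
time_s: 18.95
position: [0.4753, -0.02, 0.201]
eef_rot: [3.141, -0.001, 2.881]
ft_force: [-0.5, 0.7, -1.9]
gripper_width: 0.0389
```

```bash
python3 - <<'E'
from h import *
snap("wrist","wrist12")
im=cv2.imread("pics/wrist12.png");cv2.imwrite("pics/w12b.png",cv2.resize(im,(800,600),interpolation=cv2.INTER_CUBIC))
E
```

```text
(no output)
```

View pics/w12b.png

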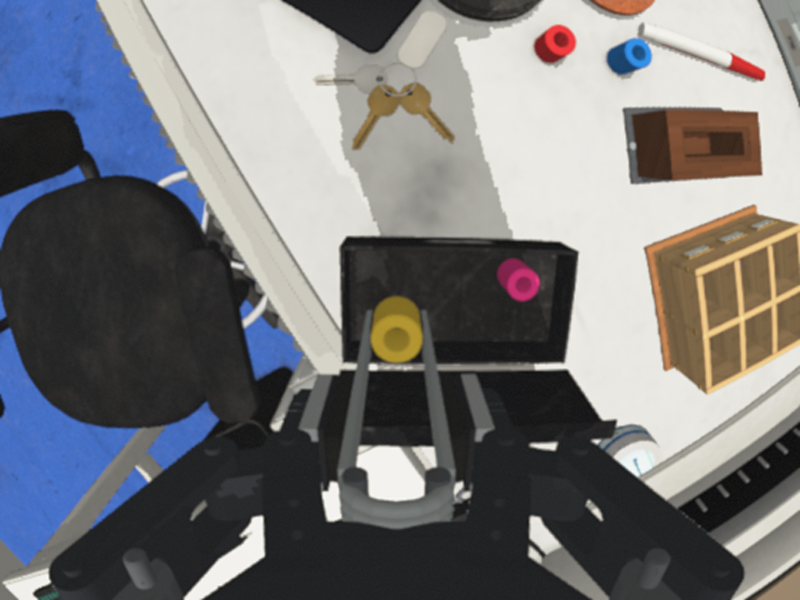

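```bash
cat > box.py <<'E'
from h import *
def box(fn,pts,k=.7):
    P=lpose(fn);C=[onz("wrist",u*k,v*k,.042,P)[:2] for u,v in pts];c=np.mean(C,0)
    d=C[1]-C[0]+C[2]-C[3];a=np.arctan2(d[1],d[0])-np.pi/2
    R=np.array([[np.cos(a),-np.sin(a)],[np.sin(a),np.cos(a)]])
    print("c",c,np.degrees(a),"tool",R.T@(P[0][:2]-c),[round(np.linalg.norm(C[i]-C[(i+1)%4]),4) for i in range(4)])
    for x,y in [(-17,45),(17,45),(-17,-45),(17,-45)]: print(x,y,c+R@[x/1000,y/1000])
E
python3 -c "
from box import *
box('wrist12',[(342,246),(577,250),(566,361),(345,360)])"
```

```text
c [0.50407375 0.01885753] -15.578998486667288 tool [-0.01725064 -0.04518805] [np.float64(0.1613), np.float64(0.0839), np.float64(0.1635), np.float64(0.0821)]
-17 45 [0.49978382 0.06676991]
17 45 [0.53253469 0.05763864]
-17 -45 [ 0.47561281 -0.01992359]
17 -45 [ 0.50836368 -0.02905486]
```

Box unmoved; the tool sits at (-17, -45) in it. Lower and release.

Emit:
apply_moves(
  delta_pos=[
    [0, 0, -2],
    [0, 0, -4],
    [0, 0, -6],
    [0, 0, -8],
    [0, 0, -10],
    [0, 0, -11.3],
    [0, 0, -11.4],
    [0, 0, -11.4],
    [0, 0, -11.4],
    [0, 0, -11.4],
    [0, 0, -11.4],
  ],
  twist=[0, 0, 0, 0, 0, 0, 0, 0, 0, 0, 0],
  jaw=[0.6, 0.6, 0.6, 0.6, 0.6, 0.6, 0.6, 0.6, 0.54, 0.5, 0.5],
)

```text
time_s: 20.38
position: [0.4757, -0.021, 0.0876]
eef_rot: [3.141, 0.001, 2.88]
ft_force: [-0.0, 0.4, -1.2]
gripper_width: 0.0431
```

Emit:
apply_moves(
  delta_pos=[
    [0, 0, 2],
    [0, 0, 5],
    [0, 0, 9],
    [0, 4, 11.4],
    [0, 10, 11.4],
    [0, 15, 11.4],
    [1, 20, 11.4],
    [3, 24, 11.4],
    [5.8, 26.9, 11.4],
    [5.8, 26.9, 11.4],
    [5.8, 26.9, 11.4],
    [5.8, 26.9, 11.4],
  ],
  twist=[0, 0, 0, -10, -20, -30, -40, -50, -60, -69, -69, -69],
  jaw=[0.5, 0.5, 0.51, 0.51, 0.51, 0.51, 0.51, 0.51, 0.51, 0.51, 0.51, 0.51],
)

```text
time_s: 21.88
position: [0.5332, 0.2475, 0.2013]
eef_rot: [-3.141, 0.0, 1.679]
ft_force: [0.5, 0.6, -0.7]
gripper_width: 0.0417
```

```bash
python3 - <<'E'
from h import *
snap("wrist","wrist13");snap("side","side13")
im=cv2.imread("pics/wrist13.png");cv2.imwrite("pics/w13b.png",cv2.resize(im,(800,600),interpolation=cv2.INTER_CUBIC))
P=lpose("wrist13");print(P)
E
```

```text
(array([0.53322634, 0.24752978, 0.2013286 ]), array([-3.14131660e+00,  2.59698085e-04,  1.67864021e+00]))
```

View pics/w13b.png

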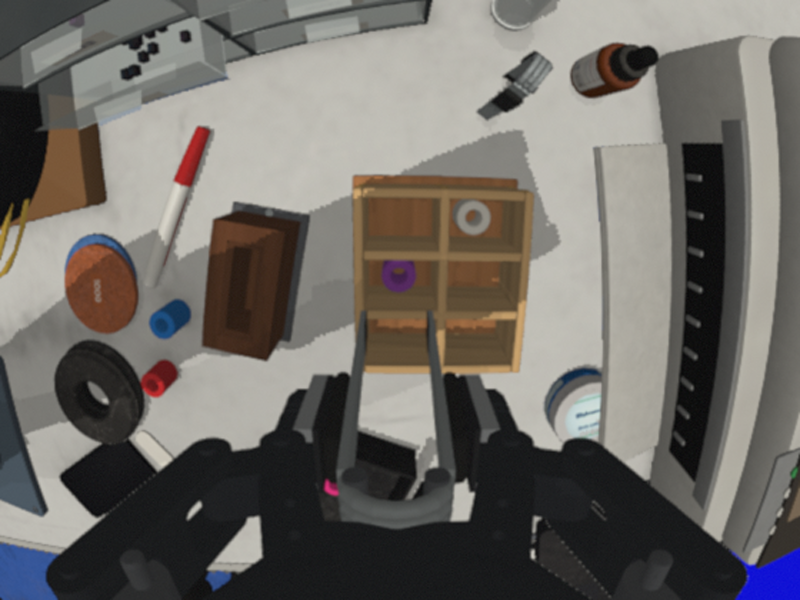

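View pics/side13.png

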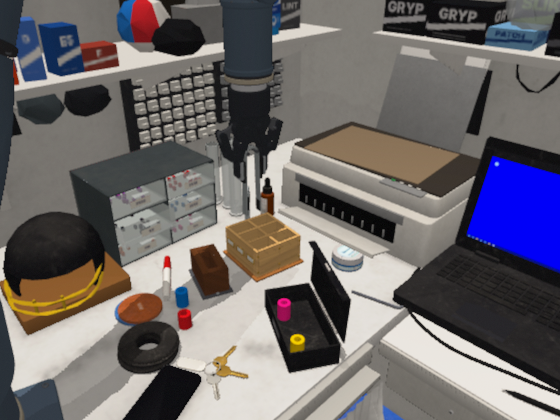

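Emit:
apply_moves(
  delta_pos=[
    [0.1, 0.2, -2],
    [0.1, 0.2, -4],
    [0.1, 0.2, -6],
    [0.1, 0.2, -8],
    [0.1, 0.2, -9],
    [0.1, 0.2, -10],
    [0.1, 0.2, -11],
    [0.1, 0.2, -11.3],
    [0.1, 0.2, -11.3],
  ],
  twist=[0, 0, 0, 0, 0, 0, 0, 0, 0],
  jaw=[0.51, 0.51, 0.51, 0.51, 0.51, 0.51, 0.51, 0.51, 0.51],
)

```text
time_s: 23.1
position: [0.5345, 0.25, 0.0883]
eef_rot: [-3.141, 0.0, 1.676]
ft_force: [-0.0, 0.5, -0.6]
gripper_width: 0.0414
```

Emit:
apply_moves(
  delta_pos=[
    [0, 0, 0],
    [0, 0, 0],
    [0, 0, 0],
    [0, 0, 0],
    [0, 0, 0.5],
    [0, 0, 1.5],
    [0, 0, 3],
    [0, 0, 5],
    [0, 0, 7],
    [0, 0, 9],
    [0, 0, 11.3],
    [0, 0, 11.3],
  ],
  twist=[0, 0, 0, 0, 0, 0, 0, 0, 0, 0, 0, 0],
  jaw=[0.55, 0.6, 0.6, 0.6, 0.6, 0.6, 0.6, 0.6, 0.6, 0.6, 0.6, 0.6],
  force=25,
)

```text
time_s: 24.6
position: [0.5356, 0.2505, 0.2038]
eef_rot: [3.138, -0.002, 1.675]
ft_force: [-0.3, 0.1, -1.3]
gripper_width: 0.0389
```

```bash
python3 - <<'E'
from h import *
snap("wrist","wrist14")
im=cv2.imread("pics/wrist14.png");cv2.imwrite("pics/w14b.png",cv2.resize(im,(800,600),interpolation=cv2.INTER_CUBIC))
E
```

```text
(no output)
```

View pics/w14b.png

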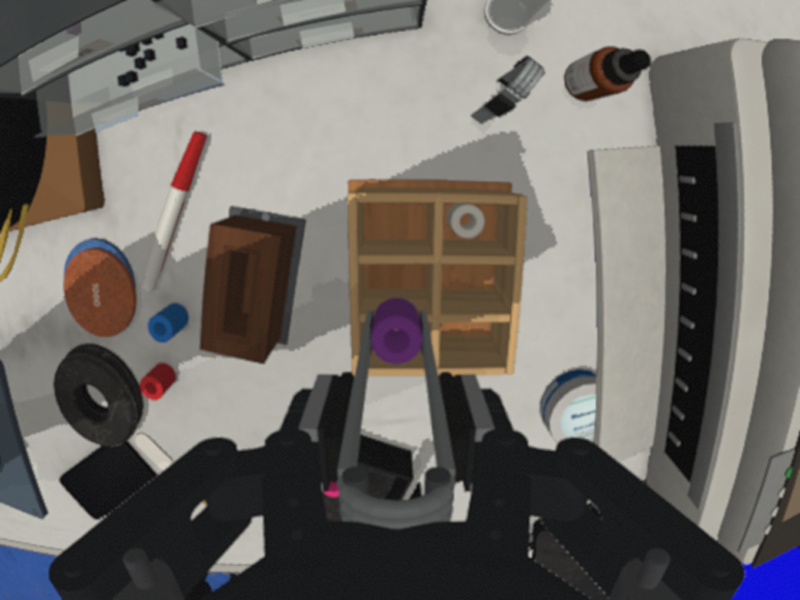

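Emit:
apply_moves(
  delta_pos=[
    [-2, -3, 0],
    [-4, -7, 0],
    [-4, -11, 0],
    [-4, -15, 0],
    [-4, -19, 0],
    [-4, -23, 0],
    [-4, -26, 0],
    [-2.7, -28, 0],
    [-2.7, -28, 0],
    [-2.7, -28, 0],
  ],
  twist=[10, 20, 30, 40, 50, 60, 69, 69, 69, 69],
  jaw=[0.6, 0.6, 0.6, 0.6, 0.6, 0.6, 0.6, 0.6, 0.6, 0.6],
)

```text
time_s: 25.9
position: [0.5069, -0.0294, 0.2007]
eef_rot: [3.141, -0.001, 2.88]
ft_force: [0.8, 0.8, -1.1]
gripper_width: 0.0395
```

```bash
python3 - <<'E'
from h import *
snap("wrist","wrist15")
im=cv2.imread("pics/wrist15.png");cv2.imwrite("pics/w15b.png",cv2.resize(im,(800,600),interpolation=cv2.INTER_CUBIC))
E
```

```text
(no output)
```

View pics/w15b.png

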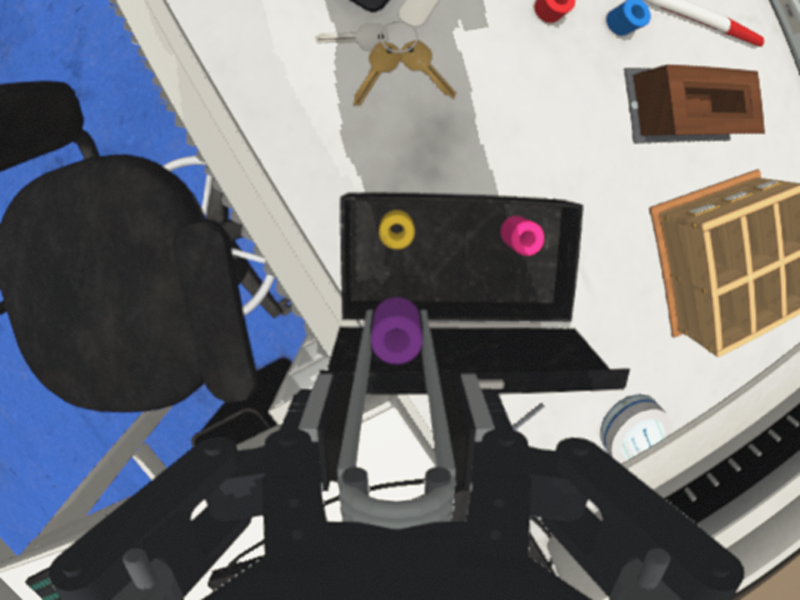

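```bash
python3 -c "
from box import *
box('wrist15',[(342,201),(581,208),(573,320),(344,318)])
P=lpose('wrist15')
print(onz('wrist',397*.7,230*.7,.033,P),onz('wrist',529*.7,237*.7,.037,P))"
```

```text
c [0.50591304 0.0181636 ] -15.569024747117046 tool [ 0.01375803 -0.04556326] [np.float64(0.1613), np.float64(0.0808), np.float64(0.164), np.float64(0.0801)]
-17 45 [0.50161476 0.06607523]
17 45 [0.53436723 0.05694966]
-17 -45 [ 0.47745885 -0.02062247]
17 -45 [ 0.51021131 -0.02974804]
[ 0.47471746 -0.02025417  0.033     ] [0.50083157 0.06625444 0.037     ]
```

Emit:
apply_moves(
  delta_pos=[
    [0.3, 0, -2],
    [0.3, 0, -4],
    [0.3, 0, -6],
    [0.3, 0, -8],
    [0.3, 0, -10],
    [0.3, 0, -11.3],
    [0.3, 0, -11.4],
    [0.3, 0, -11.4],
    [0.3, 0, -11.4],
    [0.3, 0, -11.4],
    [0.3, 0, -11.4],
  ],
  twist=[0, 0, 0, 0, 0, 0, 0, 0, 0, 0, 0],
  jaw=[0.6, 0.6, 0.6, 0.6, 0.6, 0.6, 0.6, 0.6, 0.54, 0.5, 0.5],
)

```text
time_s: 27.32
position: [0.5106, -0.0301, 0.0876]
eef_rot: [3.142, 0.0, 2.88]
ft_force: [-0.2, -0.8, -1.2]
gripper_width: 0.0427
```

Emit:
apply_moves(
  delta_pos=[
    [0, 0, 2],
    [0, 0, 5],
    [0, 0, 9],
    [0, 4, 11.4],
    [0, 10, 11.4],
    [0, 16, 11.4],
    [0, 22, 11.4],
    [2, 27, 11.4],
    [5, 31, 11.4],
    [7, 32.4, 11.4],
    [7, 32.4, 11.4],
    [7, 32.4, 11.4],
  ],
  twist=[0, 0, 0, -10, -20, -30, -40, -50, -60, -69, -69, -69],
  jaw=[0.5, 0.5, 0.51, 0.51, 0.51, 0.51, 0.51, 0.51, 0.51, 0.51, 0.51, 0.51],
)

```text
time_s: 28.82
position: [0.58, 0.2933, 0.201]
eef_rot: [-3.141, 0.001, 1.677]
ft_force: [-0.3, -0.1, -1.8]
gripper_width: 0.0421
```

```bash
python3 - <<'E'
from h import *
snap("wrist","wrist16");snap("side","side16")
im=cv2.imread("pics/wrist16.png");cv2.imwrite("pics/w16b.png",cv2.resize(im,(800,600),interpolation=cv2.INTER_CUBIC))
P=lpose("wrist16");print(P)
E
```

```text
(array([0.57996707, 0.29332791, 0.20101763]), array([-3.14066070e+00,  6.41418946e-04,  1.67706403e+00]))
```

View pics/w16b.png

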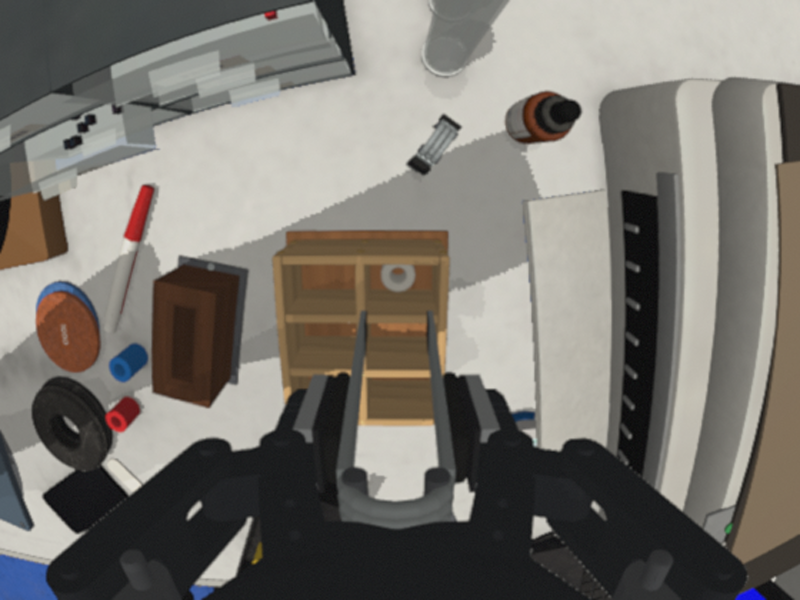

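View pics/side16.png

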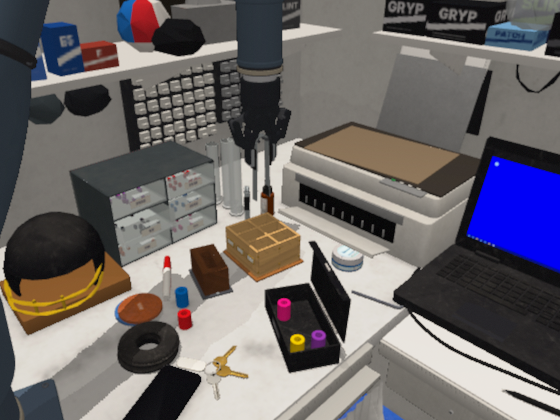

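Emit:
apply_moves(
  delta_pos=[
    [0, 0.1, -2],
    [0, 0.1, -4],
    [0, 0.1, -6],
    [0, 0.1, -8],
    [0, 0.1, -9],
    [0, 0.1, -10],
    [0, 0.1, -11],
    [0, 0.1, -11.3],
    [0, 0.1, -11.3],
  ],
  twist=[0, 0, 0, 0, 0, 0, 0, 0, 0],
  jaw=[0.51, 0.51, 0.51, 0.51, 0.51, 0.51, 0.51, 0.51, 0.51],
)

```text
time_s: 30.05
position: [0.5805, 0.2951, 0.0883]
eef_rot: [-3.142, -0.0, 1.676]
ft_force: [0.1, -1.0, -1.0]
gripper_width: 0.0418
```

Emit:
apply_moves(
  delta_pos=[
    [0, 0, 0],
    [0, 0, 0],
    [0, 0, 0],
    [0, 0, 0],
    [0, 0, 0.5],
    [0, 0, 1.5],
    [0, 0, 3],
    [0, 0, 5],
    [0, 0, 7],
    [0, 0, 9],
    [0, 0, 11.3],
    [0, 0, 11.3],
  ],
  twist=[0, 0, 0, 0, 0, 0, 0, 0, 0, 0, 0, 0],
  jaw=[0.55, 0.6, 0.6, 0.6, 0.6, 0.6, 0.6, 0.6, 0.6, 0.6, 0.6, 0.6],
  force=25,
)

```text
time_s: 31.55
position: [0.5816, 0.2955, 0.204]
eef_rot: [3.137, -0.002, 1.675]
ft_force: [0.6, 0.5, -1.8]
gripper_width: 0.039
```

```bash
python3 - <<'E'
from h import *
snap("wrist","wrist17")
im=cv2.imread("pics/wrist17.png");cv2.imwrite("pics/w17b.png",cv2.resize(im,(800,600),interpolation=cv2.INTER_CUBIC))
E
```

```text
(no output)
```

View pics/w17b.png

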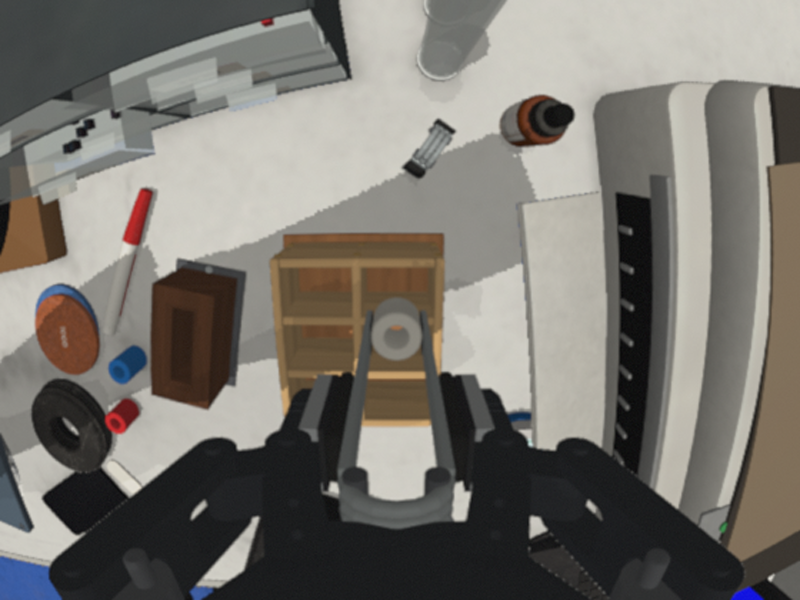

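Emit:
apply_moves(
  delta_pos=[
    [-2, -3, 0],
    [-4, -6, 0],
    [-6, -9, 0],
    [-7, -13, 0],
    [-7, -17, 0],
    [-7, -21, 0],
    [-6, -23.8, 0],
    [-4.8, -23.8, 0],
    [-4.8, -23.8, 0],
    [-4.8, -23.8, 0],
  ],
  twist=[10, 20, 30, 40, 50, 60, 69, 69, 69, 69],
  jaw=[0.6, 0.6, 0.6, 0.6, 0.6, 0.6, 0.6, 0.6, 0.6, 0.6],
)

```text
time_s: 32.85
position: [0.5319, 0.0583, 0.2009]
eef_rot: [3.141, -0.001, 2.881]
ft_force: [-0.3, 0.1, -0.6]
gripper_width: 0.0392
```

```bash
python3 - <<'E'
from h import *
snap("wrist","wrist18")
im=cv2.imread("pics/wrist18.png");cv2.imwrite("pics/w18b.png",cv2.resize(im,(800,600),interpolation=cv2.INTER_CUBIC))
E
```

```text
(no output)
```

View pics/w18b.png

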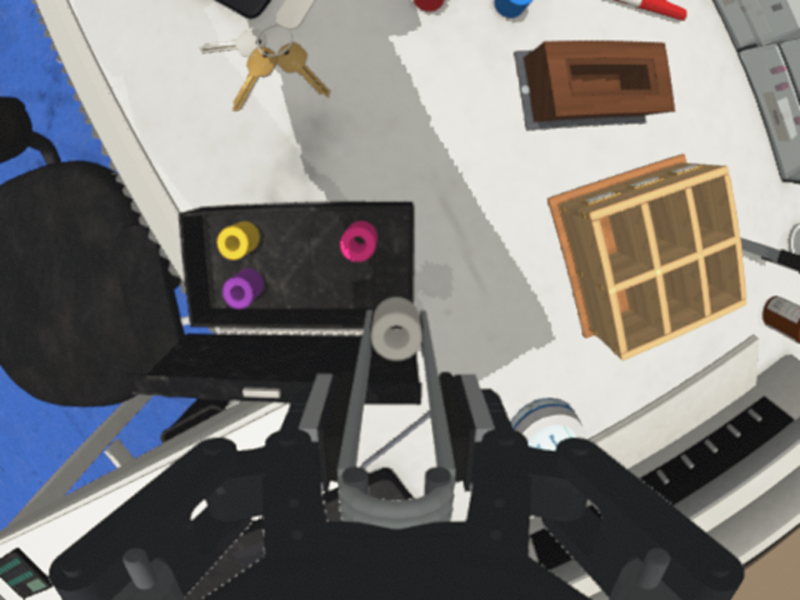

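```bash
python3 -c "
from box import *
crop('wrist18','c18',110,125,320,300,3.8)
box('wrist18',[(181,213),(413,206),(413,325),(190,325)])
P=lpose('wrist18')
print(onz('wrist',236*.7,241*.7,.033,P),onz('wrist',358*.7,241*.7,.037,P),onz('wrist',239*.7,293*.7,.033,P))"
```

```text
c [ 0.50461311 -0.00695493] -14.837967136859326 tool [0.00969493 0.07006881] [np.float64(0.1609), np.float64(0.0817), np.float64(0.1643), np.float64(0.0828)]
-17 45 [0.49970388 0.04089797]
17 45 [0.53257011 0.03219103]
-17 -45 [ 0.4766561  -0.04610088]
17 -45 [ 0.50952234 -0.05480782]
[ 0.47597783 -0.04337805  0.033     ] [0.49955013 0.0404773  0.037     ] [ 0.51250818 -0.05422735  0.033     ]
```

View pics/c18.png

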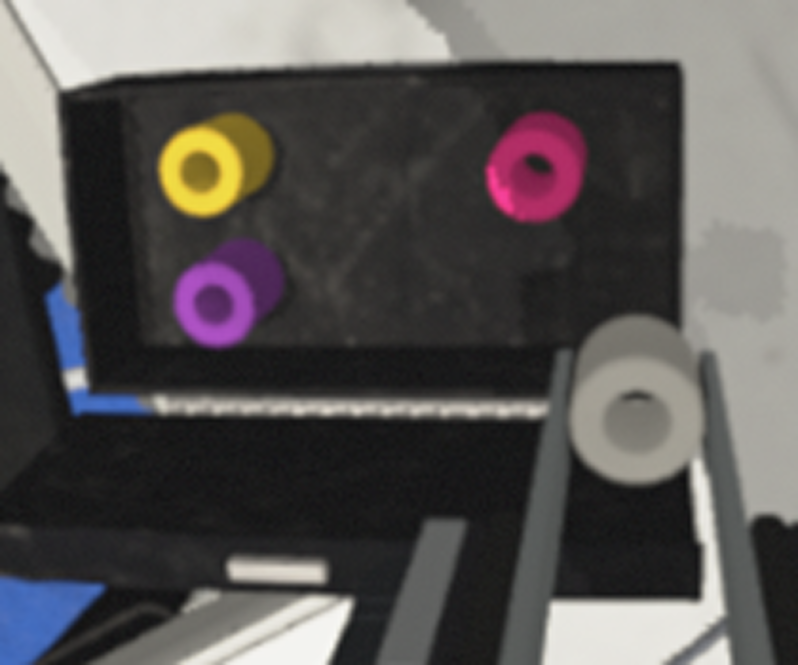

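Emit:
apply_moves(
  delta_pos=[
    [0, -1.5, 0],
    [-0.1, -3, 0],
    [-0.1, -3, -2],
    [-0.1, -3, -5],
    [-0.1, -3, -8],
    [-0.1, -3, -10],
    [-0.1, -3, -11.3],
    [-0.1, -3, -11.4],
    [-0.1, -3, -11.4],
    [-0.1, -3, -11.4],
    [-0.1, -3, -11.4],
    [-0.1, -3, -11.4],
  ],
  twist=[0, 0, 0, 0, 0, 0, 0, 0, 0, 0, 0, 0],
  jaw=[0.6, 0.6, 0.6, 0.6, 0.6, 0.6, 0.6, 0.6, 0.6, 0.54, 0.5, 0.5],
)

```text
time_s: 34.4
position: [0.5317, 0.027, 0.0876]
eef_rot: [3.141, 0.001, 2.88]
ft_force: [-0.0, 0.3, -0.8]
gripper_width: 0.0426
```

Emit:
apply_moves(
  delta_pos=[
    [0, 0, 0],
    [0, 0, 2],
    [0, 0, 5],
    [0, 0, 9],
    [0, 2, 12],
    [-2, 7, 12],
    [-5, 11, 12],
    [-8, 15, 12],
    [-10.3, 19, 12],
    [-10.3, 20.4, 12],
    [-10.3, 20.4, 12],
    [-10.3, 20.4, 12],
  ],
  twist=[0, 0, 0, 0, 0, 3, 6, 9, 9, 9, 9, 9],
  jaw=[0.5, 0.5, 0.5, 0.51, 0.51, 0.51, 0.51, 0.51, 0.51, 0.51, 0.51, 0.51],
)

```text
time_s: 35.9
position: [0.4291, 0.2296, 0.2071]
eef_rot: [-3.141, -0.0, 3.035]
ft_force: [-0.3, -0.5, -1.9]
gripper_width: 0.042
```

```bash
python3 - <<'E'
from h import *
snap("wrist","wrist19");snap("side","side19");snap("scene","scene19")
im=cv2.imread("pics/wrist19.png");cv2.imwrite("pics/w19b.png",cv2.resize(im,(800,600),interpolation=cv2.INTER_CUBIC))
print(lpose("wrist19"))
E
```

```text
(array([0.42914894, 0.22957805, 0.20708514]), array([-3.14064068e+00, -5.16340013e-05,  3.03500039e+00]))
```

View pics/w19b.png

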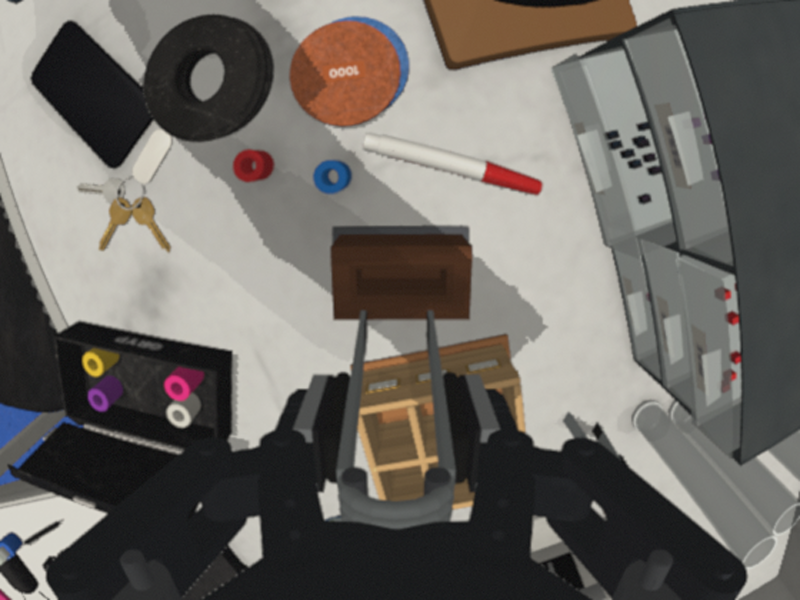

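View pics/side19.png

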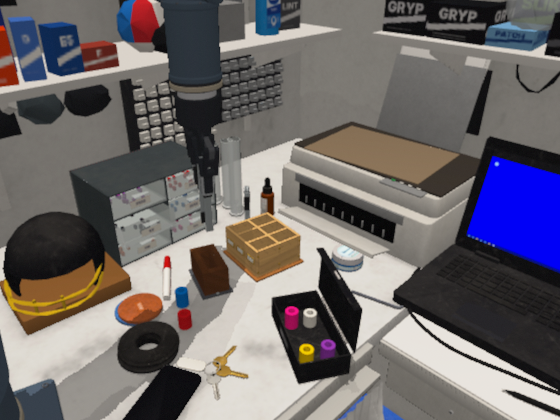

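View pics/scene19.png

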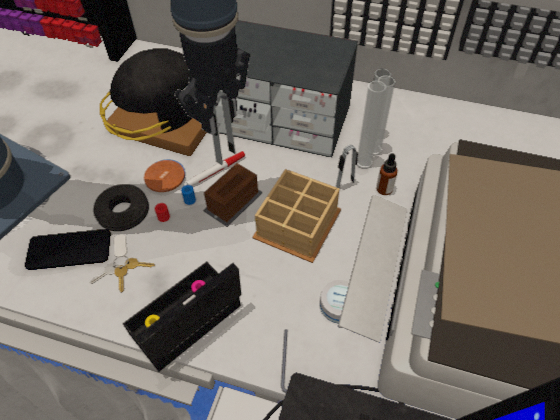

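Emit:
apply_moves(
  delta_pos=[
    [-0.1, 0.36, 0],
    [-0.1, 0.36, -2],
    [-0.1, 0.36, -4],
    [-0.1, 0.36, -5.5],
    [-0.1, 0.36, -6.5],
    [-0.1, 0.36, -7.5],
  ],
  twist=[0, 0, 0, 0, 0, 0],
  jaw=[0.51, 0.51, 0.51, 0.51, 0.51, 0.51],
)

```text
time_s: 36.8
position: [0.4277, 0.2347, 0.132]
eef_rot: [3.141, 0.0, 3.037]
ft_force: [-0.3, -1.0, -0.7]
gripper_width: 0.0419
```

```bash
python3 - <<'E'
from h import *
snap("wrist","wrist20");snap("side","side20");snap("scene","scene20")
crop("wrist20","w20b",150,130,410,420,2)
crop("side20","s20",150,180,280,310,4)
E
```

```text
(no output)
```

View pics/w20b.png

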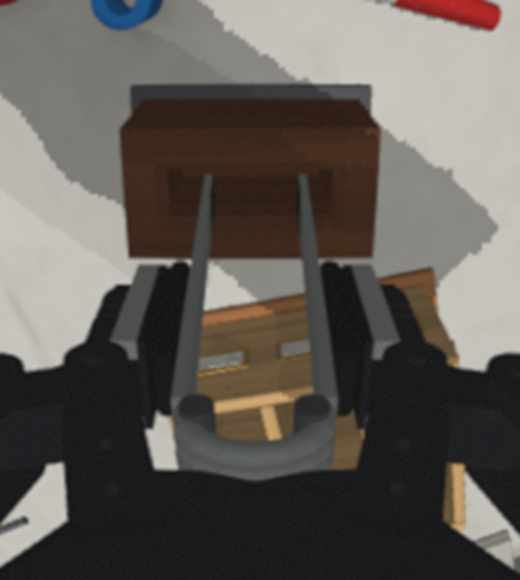

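View pics/s20.png

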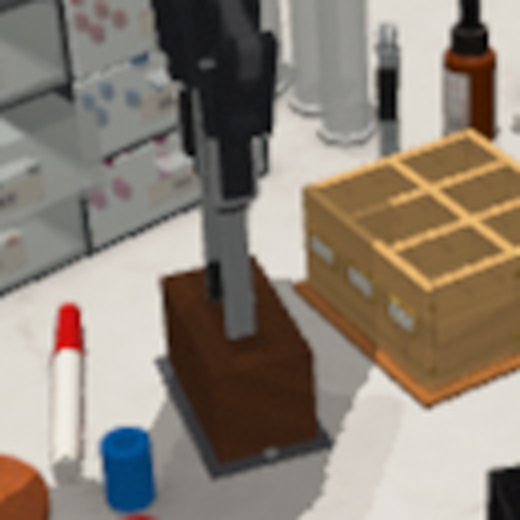

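Emit:
apply_moves(
  delta_pos=[
    [0.05, -0.1, -0.5],
    [0.05, -0.1, -1.3],
    [0.05, -0.1, -2.2],
    [0.05, -0.1, -3],
    [0.05, -0.1, -3.8],
    [0.05, -0.1, -4.3],
    [0.05, -0.1, -4.6],
    [0.05, -0.1, -4.6],
  ],
  twist=[0, 0, 0, 0, 0, 0, 0, 0],
  jaw=[0.51, 0.51, 0.51, 0.51, 0.51, 0.51, 0.51, 0.51],
)

```text
time_s: 37.95
position: [0.4279, 0.2336, 0.0862]
eef_rot: [-3.141, -0.0, 3.037]
ft_force: [0.3, 0.3, -0.7]
gripper_width: 0.042
```

Emit:
apply_moves(
  delta_pos=[
    [0, 0, -0.2],
    [0, 0, -0.2],
    [0, 0, -0.2],
    [0, 0, -0.2],
    [0, 0, -0.2],
    [0, 0, -0.2],
  ],
  twist=[0, 0, 0, 0, 0, 0],
  jaw=[0.51, 0.51, 0.45, 0.35, 0.2, 0.2],
)

```text
time_s: 38.7
position: [0.428, 0.2336, 0.0843]
eef_rot: [3.142, 0.0, 3.037]
ft_force: [-0.8, 0.7, -1.0]
gripper_width: 0.0681
```

```bash
python3 - <<'E'
from h import *
snap("wrist","wrist21")
crop("wrist21","w21b",150,130,410,420,2)
E
```

```text
(no output)
```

View pics/w21b.png

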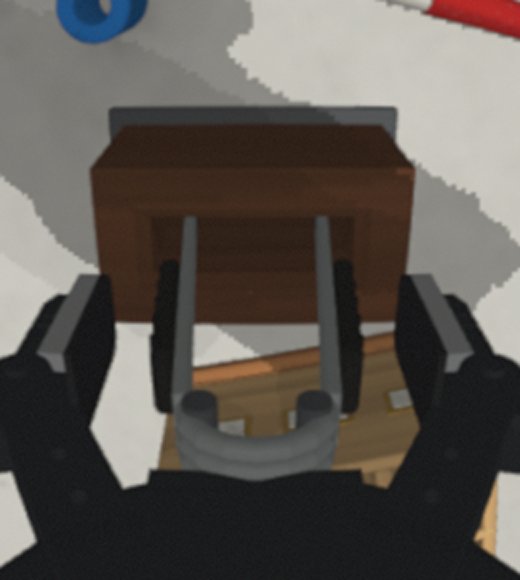

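Emit:
apply_moves(
  delta_pos=[
    [0, 0, 1],
    [0, 0, 3],
    [0, 0, 6],
    [0, 0, 10],
    [0, 0, 14],
    [0, 0, 17],
    [1, -4, 19.5],
    [3, -10, 19.5],
    [5, -16, 19.5],
    [7, -22, 19.5],
    [7.7, -24, 19.5],
    [7.7, -24, 19.5],
  ],
  twist=[0, 0, 0, 0, 0, 0, 0, -9, -9, -9, -9, -9],
  jaw=[0.2, 0.2, 0.2, 0.2, 0.2, 0.2, 0.2, 0.2, 0.2, 0.2, 0.2, 0.2],
)

```text
time_s: 40.25
position: [0.5051, -0.0084, 0.2797]
eef_rot: [-3.141, 0.0, 2.876]
ft_force: [-0.6, 0.6, 0.2]
gripper_width: 0.068
```

```bash
python3 - <<'E'
from h import *
snap("wrist","wrist22");snap("side","side22");snap("scene","scene22")
im=cv2.imread("pics/wrist22.png");cv2.imwrite("pics/w22b.png",cv2.resize(im,(800,600),interpolation=cv2.INTER_CUBIC))
crop("side22","s22",140,170,400,400,2.6)
crop("scene22","sc22",110,120,350,370,2.4)
print(lpose("wrist22"))
E
```

```text
(array([ 0.5051346 , -0.00836299,  0.2796921 ]), array([-3.14141888e+00,  2.35603927e-04,  2.87598378e+00]))
```

View pics/w22b.png

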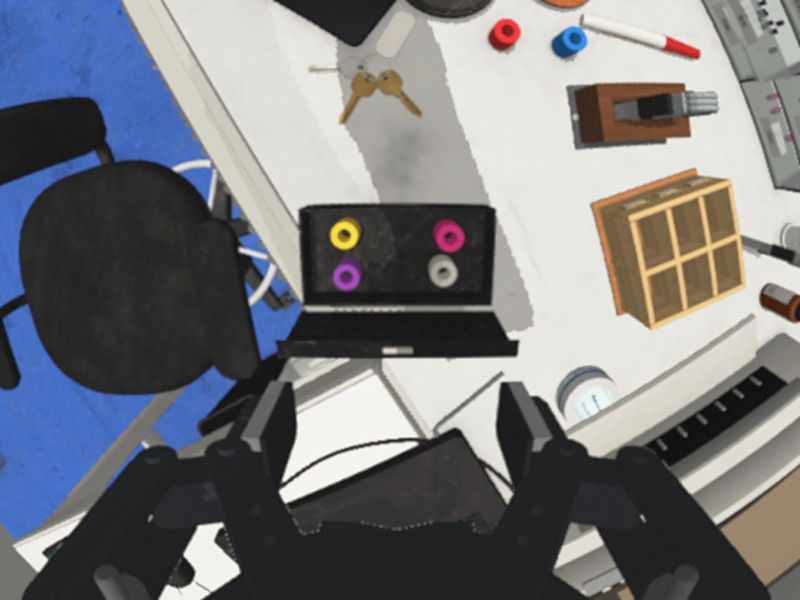

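View pics/s22.png

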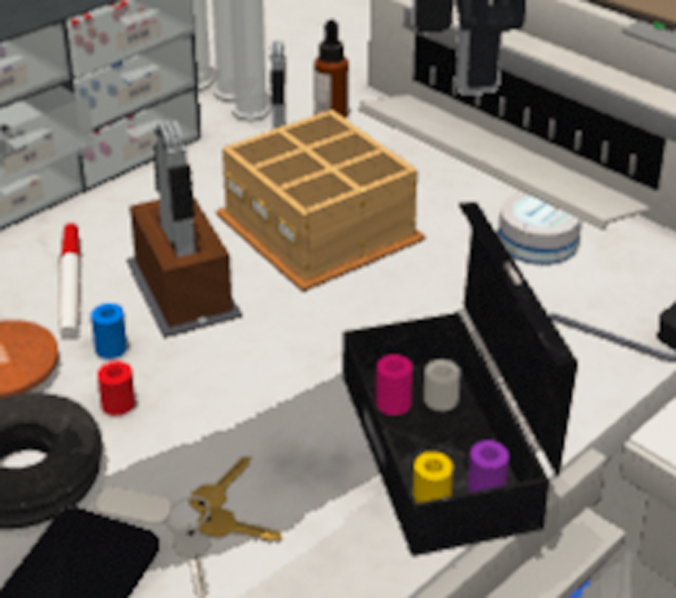

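View pics/sc22.png

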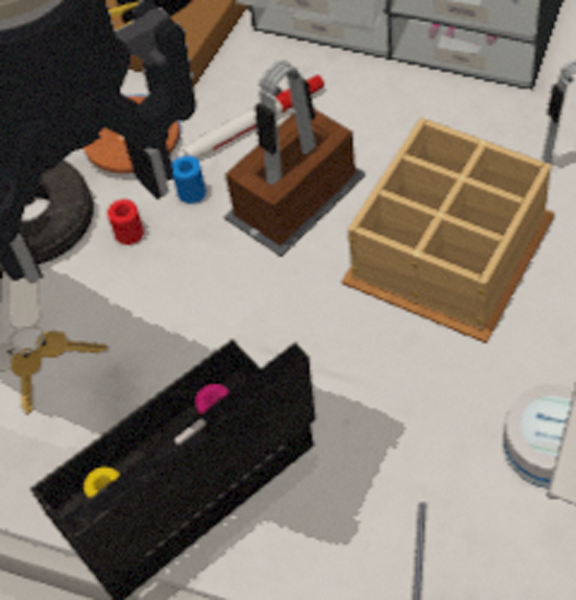

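```bash
python3 -c "
from box import *
box('wrist22',[(301,209),(495,209),(493,304),(303,304)])
P=lpose('wrist22')
print('pot',onz('wrist',588*.7,393*.7,.03,P))
c=np.array([.5047,-.0075]);a=np.radians(-15.0)
for x,z in [(95,100),(70,100),(30,100),(7,92),(-4,78),(-11,61),(-15,46),(-28,46)]: print(x,z,c+[np.cos(a)*x/1e3,np.sin(a)*x/1e3])
"
```

```text
c [ 0.50510585 -0.00677721] -15.217956557403662 tool [ 0.000444   -0.00152263] [np.float64(0.1608), np.float64(0.0826), np.float64(0.1654), np.float64(0.0825)]
-17 45 [0.50051409 0.04110719]
17 45 [0.53332185 0.03218248]
-17 -45 [ 0.47688984 -0.04573689]
17 -45 [ 0.50969761 -0.05466161]
pot [0.69092984 0.14343156 0.03      ]
95 100 [ 0.59646295 -0.03208781]
70 100 [ 0.57231481 -0.02561733]
30 100 [ 0.53367777 -0.01526457]
7 92 [ 0.51146148 -0.00931173]
-4 78 [ 0.5008363  -0.00646472]
-11 61 [ 0.49407482 -0.00465299]
-15 46 [ 0.49021111 -0.00361771]
-28 46 [ 4.77654077e-01 -2.53066737e-04]
```

Emit:
apply_moves(
  delta_pos=[
    [3, -1, 0],
    [6, -1.8, 0],
    [9, -2.4, 0],
    [9.5, -2.5, -3],
    [9.5, -2.5, -6],
    [9.5, -2.5, -9],
    [9.5, -2.5, -12],
    [9.5, -2.5, -15],
    [9.5, -2.5, -17.5],
    [9.5, -2.5, -17.5],
    [9.5, -2.5, -17.5],
  ],
  twist=[0, 0, 0, 0, 0, 0, 0, 0, 0, 0, 0],
  jaw=[0.5, 1, 1, 1, 1, 1, 1, 1, 1, 1, 1],
  force=20,
)

```text
time_s: 41.78
position: [0.6005, -0.0304, 0.1054]
eef_rot: [3.141, 0.001, 2.881]
ft_force: [1.0, -0.6, -0.2]
gripper_width: -0.0
```

```bash
python3 - <<'E'
from h import *
snap("side","side23");snap("scene","scene23")
crop("side23","s23",200,120,400,400,2.1)
crop("scene23","sc23",80,120,350,400,2.1)
E
```

```text
(no output)
```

View pics/s23.png

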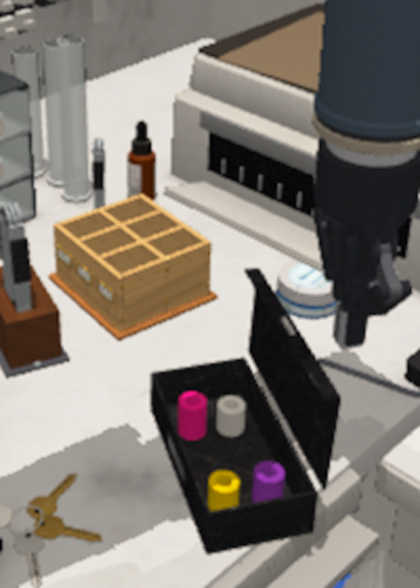

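View pics/sc23.png

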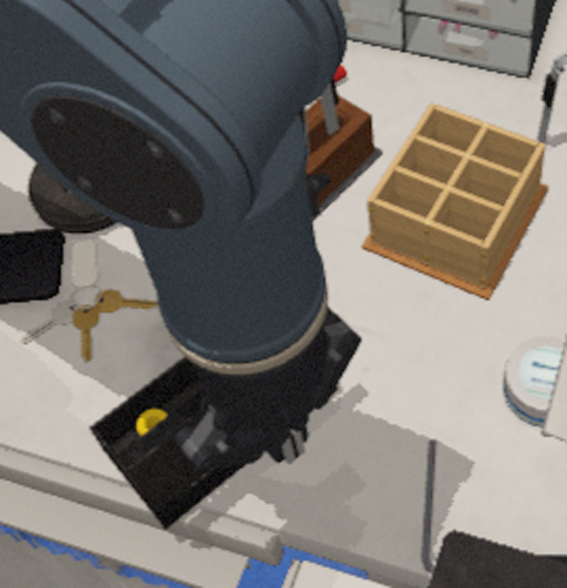

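Emit:
apply_moves(
  delta_pos=[
    [-1, 0.3, 0],
    [-2, 0.5, 0],
    [-3, 0.7, 0],
    [-3.8, 0.9, 0],
    [-4.5, 1, 0],
    [-5.2, 1.2, -0.2],
    [-6, 1.4, -0.4],
    [-6.6, 1.5, -0.5],
    [-6.6, 1.5, -0.5],
  ],
  twist=[0, 0, 0, 0, 0, 0, 0, 0, 0],
  jaw=[1, 1, 1, 1, 1, 1, 1, 1, 1],
)

```text
time_s: 43.0
position: [0.5331, -0.0164, 0.099]
eef_rot: [-3.141, -0.001, 2.88]
ft_force: [-0.3, 0.5, -0.0]
gripper_width: 0.0001
```

```bash
python3 - <<'E'
from h import *
snap("side","side24")
crop("side24","s24",200,120,400,400,2.1)
E
```

```text
(no output)
```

View pics/s24.png

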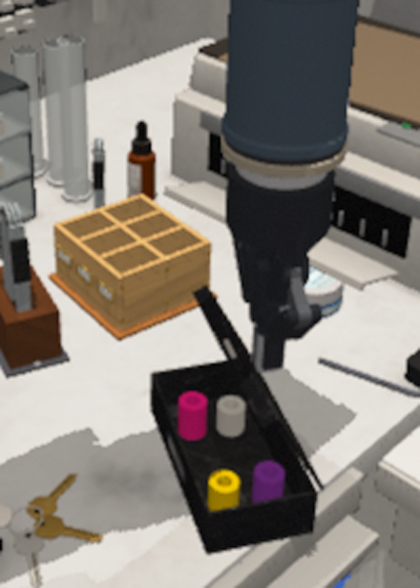

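Emit:
apply_moves(
  delta_pos=[
    [-0.8, 0.2, -0.2],
    [-1.6, 0.5, -0.4],
    [-2.2, 0.7, -0.7],
    [-2.7, 0.8, -1.3],
    [-3.2, 1, -2.1],
    [-3.6, 1.1, -3],
    [-3.9, 1.2, -3.8],
    [-4.2, 1.3, -4.4],
    [-4.4, 1.3, -4.9],
    [-4.4, 1.3, -4.9],
  ],
  twist=[0, 0, 0, 0, 0, 0, 0, 0, 0, 0],
  jaw=[1, 1, 1, 1, 1, 1, 1, 1, 1, 1],
)

```text
time_s: 44.3
position: [0.4896, -0.0034, 0.0499]
eef_rot: [-3.141, -0.001, 2.88]
ft_force: [0.2, 0.5, 0.3]
gripper_width: -0.0002
```

```bash
python3 - <<'E'
from h import *
snap("side","side25")
crop("side25","s25",200,120,400,400,2.1)
E
```

```text
(no output)
```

View pics/s25.png

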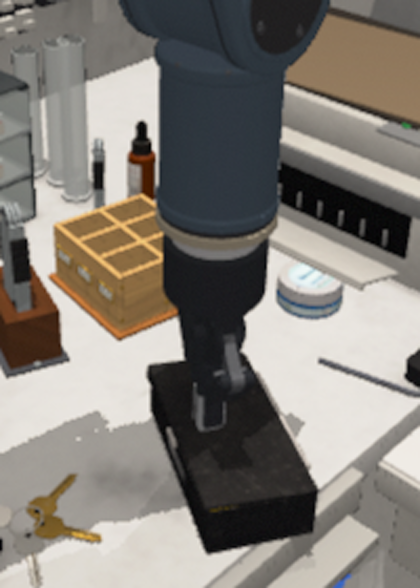

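Nearly shut. Step toward the free edge (slightly up), then press down gently.

Emit:
apply_moves(
  delta_pos=[
    [0, 0, 0.6],
    [-1, 0.3, 0.6],
    [-1.6, 0.4, 0.5],
    [-1.6, 0.4, 0.1],
    [-1.6, 0.4, -0.2],
    [-1.6, 0.4, -0.4],
    [-1.6, 0.4, -0.5],
    [-1.6, 0.4, -0.5],
  ],
  twist=[0, 0, 0, 0, 0, 0, 0, 0],
  jaw=[1, 1, 1, 1, 1, 1, 1, 1],
)

```text
time_s: 45.35
position: [0.474, 0.0006, 0.0457]
eef_rot: [-3.141, 0.0, 2.88]
ft_force: [-2.7, 0.8, 11.6]
gripper_width: -0.0
```

Emit:
apply_moves(
  delta_pos=[
    [0, 0, -0.1],
    [0, 0, -0.1],
    [0, 0, 1],
    [0, 0, 4],
    [0, 0, 8],
    [0, 0, 13],
    [0, 0, 18],
    [-2, 5, 22],
    [-2, 10, 24],
    [-2, 14, 24],
    [-2, 14, 24],
    [-2, 14, 24],
  ],
  twist=[0, 0, 0, 0, 0, 0, 0, 0, 0, 0, 0, 0],
  jaw=[1, 1, 1, 1, 1, 1, 1, 1, 1, 1, 1, 1],
)

```text
time_s: 46.85
position: [0.4539, 0.1398, 0.285]
eef_rot: [-3.141, -0.0, 2.879]
ft_force: [-0.6, -0.5, -0.3]
gripper_width: 0.0004
```

```bash
python3 - <<'E'
from h import *
for n in ["wrist","side","scene"]: snap(n,n+"26")
im=cv2.imread("pics/wrist26.png");cv2.imwrite("pics/w26b.png",cv2.resize(im,(800,600),interpolation=cv2.INTER_CUBIC))
crop("side26","s26",140,170,400,400,2.6)
crop("scene26","sc26",110,120,350,370,2.4)
E
```

```text
(no output)
```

View pics/w26b.png

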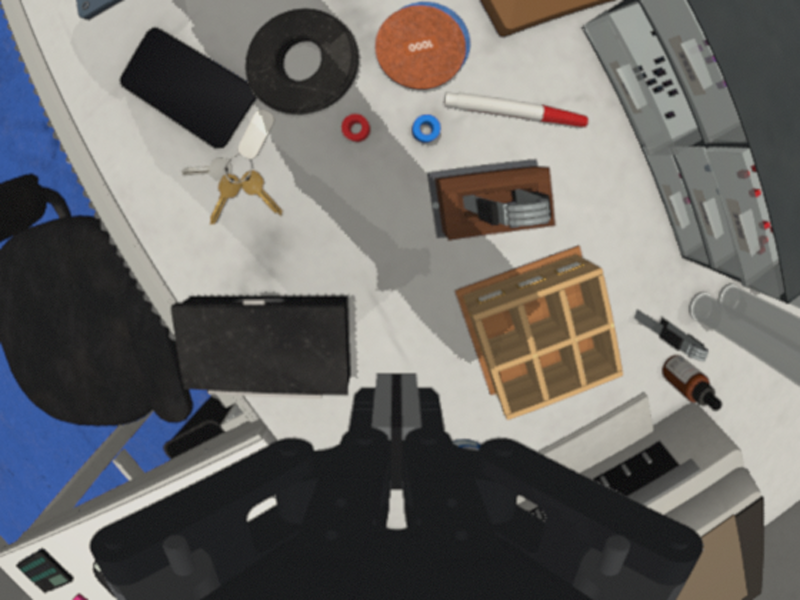

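View pics/s26.png

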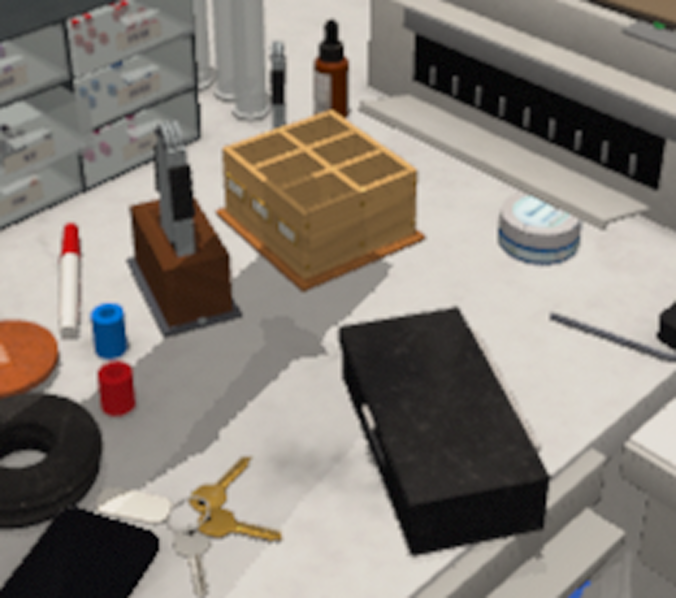

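View pics/sc26.png

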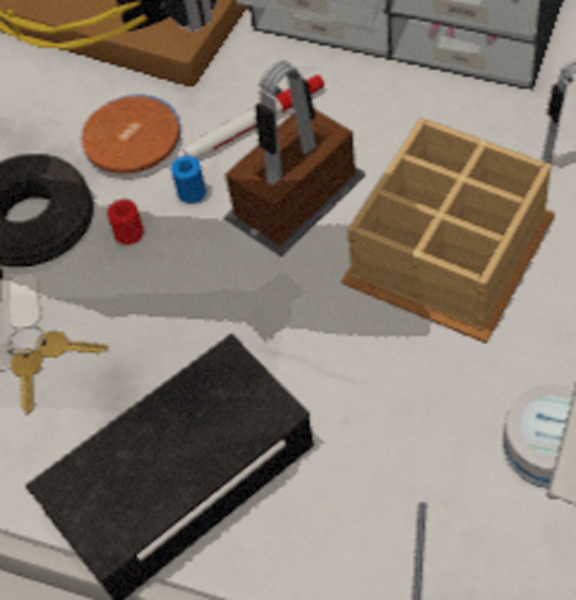

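```bash
python3 -c "
from cell import finish_job
print(finish_job())"
```

```text
the job is handed in; nothing more can be done
None
```

The job is done and handed in at about 47 s of the 210 s allowed. No verdict came back, so the results below are from my own checks.

- **Inserts:** The four inserts present (pink, yellow, purple and white) were lifted out with the tongs only. They were released standing in the steel box, and all six pockets are empty in the last pictures.
- **Box knocked mid-run:** It shifted about 25 mm towards -y before the last insert. I saw this in the wrist picture and corrected the white insert's placement and the lid push to match.
- **Tongs:** They stand upright in the slot. They went in with no noticeable contact force and were let go within about 1 mm of where they were picked up.
- **Lid:** Pressed shut near its free edge, it resisted with 11.6 N at a height of 45.7 mm, against a nominal 46 mm when shut. The side and scene views show it flat. I did not measure the lid angle separately.
- **Bystanders:** I saw no sign of the wax pot or the glue bottle having moved, though I did not measure them. The arm was clear of everything at the end.

No check failed or disagreed beyond the 1–3 mm scatter between camera views.

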